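# Restock the service technician's call-out case

### The arm

A 6-joint arm with a two-finger parallel gripper is mounted at the origin on the work surface. World frame = base frame: x ahead of the robot, y to its left, z up, the work surface at z = 0. Lengths are in m, angles in rad, forces in N, time in s.
With the tool pointing down it reaches from about 0.275 to 0.75 m from the base axis. Payload 10.2 kg.
Tool frame: the origin (TCP) lies at the very end of the fingers, on their centre line; the grasp point (between the pads) lies 19 mm behind it; z points along the fingers, y is the line along which they close (so a half turn about z gives the same grasp; the last joint's range is limited). The gripper opens to 88 mm and grips with 3 to 60 N. Pads are 18 mm wide; open, the fingers measure 123 mm over their backs; the gripper's body (75 mm by 187 mm) begins 45 mm behind the grasp point.
Start: joints at [0.913, 0.313, 1.498, -0, 1.331, -0.223], TCP at [0.221, 0.476, 0.239] pointing down, gripper open.
Joint ranges: [-2.94, 2.94], [-0.97, 2.17], [0.19, 2.56], [-1.23, 4.37], [0.02, 3.11], [-2.88, 2.88]. Speed limits (rad/s): [2.39, 2.39, 3.01, 3.14, 3.14, 3.14].

### API

Orientations are given as a 3x3 rotation matrix whose columns are the frame's x, y, z axes.
In Python, from station import r, imaging, job, models gives the robot as it stands. The module is installed in compiled form; this text tells all that it offers.
- The arm moves only by the tool carry_out, never from a script. Its argument "rows" is text: rows parted by semicolons, each of 7 numbers parted by spaces: the shift along the tool's x, y, z in m, then the turn, a rotation vector about the tool's x, y, z in rad, then the opening, from 0 (shut) to 1 (fully open). In form: tx ty tz wx wy wz gripper; .... A call has 1 to 10 rows; each row is the pose to reach, as a shift and turn from the pose commanded when the call began, along the tool's axes at that moment; what a row does not reach only later rows make up. A row lasts 1/12 s, in which the tool goes at most 41.7 mm and 7.16 degrees, less where a joint would pass 70% of its speed; a pose out of reach is approached as far as the arm can. A call with a gripper value outside its range is refused whole. The fingers move at their own pace and stop on an object; the grip force is fixed at half the most. Time passes only in rows, so rows that repeat a pose let the fingers close. It gives the time, the measured TCP pose, the force, the opening and the grip force at its end, in the units of the state.
- r.observe(): the state, without advancing time (a new reading comes with each control period).
- imaging.get_image(name): name is "side" or "top" or "wrist"; returns a dict with "color" (400x640x3 uint8, red, green, blue), "fx", "fy", "cx", "cy" (pixels), "rvec" (rotation vector, rad) and "tvec" (3), from world to camera coordinates, as OpenCV has them. Camera axes: x right, y down, z forward; pixel columns grow to the right and rows downward; lengths in m; the calibration is good to about 2 mm. The wrist camera is an equidistant fisheye: a pixel r from the principal point sees the ray r / f radians off the axis. A picture is of the moment at which its call begins. There is no depth.
- job.sign_off(): hands the job in; it is judged then, once.
Trained networks look in the newest picture that a camera, given by its name, has taken for a name from the list of things; names that differ only in an ending like _2 or _b are one class to them, and where a whole thing is asked for, a point or a joint stands for the part that bears it (a point fixed in the world has none). Each returns a list of dicts, best first, with "score" (0 to 1); they miss things now and then, are a little off and sometimes report something else, mostly with a low value. They report only what shows in the picture. A call takes as long as a camera call. They do not tell look-alikes from the thing itself.
- models.recognise(camera, thing): "box" ([left, top, right, bottom] in pixels, round what is visible of it).
- models.trace(camera, thing): "region" (400x640 bool, what is visible of it) and "box" ([left, top, right, bottom] in pixels, round what is visible of it).
The state is a dict: "t": time; "joints": joint angles; "joint_vel": joint speeds; "effort": joint torques, N m; "ee_pos": TCP position; "tcp_rot": TCP orientation; "wrist_force": force on the tool from outside, world axes, zero at the start; "wrist_torque": the same for the moment, N m; "grip_width": finger opening in m; "grip_force": force on a finger pad.
Only numpy, scipy, OpenCV 4.12 (cv2) and the standard library are available. Lean on these libraries where they do the work, as an engineer would, in place of code of your own. Each camera call takes 0.05 s, during which the arm holds its last target. There are 200 camera calls.

### The job

Get the call-out case ready for the next job: take the failed fan (the one with the red pull loop) out of its cutout and put it in the blue returns tray, lift each spare fan up and off its hook and press it into a free fan cutout, and press each test instrument lying on the desk into the cutout of its own shape. Everything that belongs in the case, including the good fan already there, must end up sitting level and fully home on the floor of its cutout; leave the camera and the mug where they are.

Things in the scene. Friction and masses are not known exactly. Their poses are not given: they have to be found in the camera images.
- case: Open black case with a grey rigid insert, 260 (x) x 390 (y) mm, fixed. Origin under its centre at desk height, x away from the robot side, z up. Insert and rim are flush, 45 mm up. Its lid lies folded flat behind it, 68 mm high (own x 142 to 402 mm). Orange-floored cutouts: 3 for fans in a row at own y -145 mm; cable tester's, PSU tester's, multimeter's at y -45, 41, 133 mm, lengths along x.
- fan_seat0 (a point): Floor centre of the fan cutout nearest the robot (own x of the case -76 mm), 10 mm above the desk: 64 (x) x 42 (y) mm, 35 mm deep. Axes as the case. As in every cutout, green sprung ramp tabs in the walls facing along y pinch the item 1.5 mm a side: pressing home takes 11 to 18 N (weight alone leaves it 6 mm or more up), pulling out 7 to 11 N.
- fan_seat1 (a point): The same for the middle fan cutout (own x of the case 0).
- fan_seat2 (a point): The same for the far fan cutout (own x of the case 76 mm).
- tester_seat (a point): Floor of the cable tester's cutout, 31 mm above the desk, 14 mm below the insert's top; the seated tester's origin belongs here with its x along this point's x (axes as the case). The cutout has the tester's outline, 2 mm larger on each side, with sprung tabs as in the fan cutouts.
- psu_tester_seat (a point): The same for the PSU tester.
- meter_seat (a point): The same for the multimeter.
- tester: Blue cable tester lying face up, 28 mm thick, 104 mm long: main body 80 x 44 mm (own x from -52 to 28 mm), then a narrower nose 26 mm wide (x from 28 to 52 mm). Origin: centre of the underside at mid-length, x along the length towards the nose, z up. 0.14 kg; straight sides to grip at x = -12 mm. May be absent.
- psu_tester: White PSU tester lying face up, 28 mm thick, 96 mm long: main body 68 x 52 mm (own x from -48 to 20 mm), then a narrower end 36 mm wide (x from 20 to 48 mm). Origin as the cable tester, x towards the narrow end. 0.17 kg; straight sides to grip at x = -12 mm. May be absent.
- meter: Yellow multimeter lying face up, 28 mm thick, 116 mm long: body 50 mm wide (own x from -58 to 8 mm), then a wider display head 60 mm wide (x from 8 to 58 mm). Origin as the cable tester, x towards the display. 0.22 kg; straight sides to grip at x = -12 mm. May be absent.
- fan_a: Spare fan with black pull loop hanging on hook0: box 60 (x) x 38 (y) x 60 (z) mm, grilles on its y faces, 0.13 kg. Origin: centre of the underside, z up. The loop (5 mm bar) arches along y over the middle of the top, 30 mm wide, underside 20, top 25 mm above the box. Half a turn about z is the same. Gripped across the y faces, fingers pass either side of the hook. May be absent.
- fan_b: Second spare fan, the same, hanging on hook1. May be absent.
- fan_c: Good fan, the same, already seated in one of the fan cutouts.
- fan_dead: Failed fan, the same but with a red pull loop, seated in one of the fan cutouts.
- stand: Fixed steel hook stand, origin at desk height under its base plate (100 x 200 mm). Rail along its y at own x 30 mm, 170 mm up, 12 mm thick. Hooks (6 mm bar) run from it along -x at own y -55 (hook0) and 55 mm (hook1), axis 170 mm up. Beyond own x -50 mm the tip turns up, ending at x -59 mm, its top 9 mm above the axis. A fan hangs on the straight part, bottom 93 mm up, x along the stand's.
- hook0 (a point): Point on the axis of hook0's straight part, 30 mm short of where the tip begins to turn up. Axes as the stand: the free end points along -x. To come off, a hung fan must rise more than 6 mm to clear the tip, but at 14 mm its box meets the hook from below: raise it about 10 mm, then draw it off along -x.
- hook1 (a point): The same for hook1.
- tray: Blue open returns tray, 140 (x) x 110 (y) x 40 mm high, 4 mm walls and floor, fixed to the desk. Origin: centre of its underside, axes x, y along its sides.
- camera: Bystander: yellow compact camera standing on the desk, 92 x 24 x 56 mm, origin under its centre. Leave it alone.
- mug: Bystander: blue mug, 80 mm across, 95 mm high, origin under its centre. Leave it alone.
There are look-alikes about, which are no part of the job. Of the things that look like the psu_tester, take the one that is nearest to the robot's base at the start.

How it is judged:
At the end, for the whole second after the job is handed in: Failed fan at rest in the tray (within 60 mm of its centre, at most 50 mm up). Each black-loop fan present in a fan cutout, each instrument present in its own: within 5 mm of centre, at most 3 mm above the floor, tilt below 0.08 rad, at rest; instruments within 0.1 rad of the cutout's direction (horizontal distance between fan_dead and tray below 0.06 m and height (world z) of fan_dead below 0.05 m and linear speed of each of fan_dead, fan_a, fan_b, fan_c, tester, psu_tester, meter below 0.02 m/s and ((horizontal distance between fan_a and fan_seat0 below 0.005 m and z of fan_a in the frame of fan_seat0 below 0.003 m) or (horizontal distance between fan_a and fan_seat1 below 0.005 m and z of fan_a in the frame of fan_seat1 below 0.003 m) or (horizontal distance between fan_a and fan_seat2 below 0.005 m and z of fan_a in the frame of fan_seat2 below 0.003 m)) and angle between each of fan_a, fan_b, fan_c, tester, psu_tester, meter's own z axis and vertical below 0.08 rad and ((horizontal distance between fan_b and fan_seat0 below 0.005 m and z of fan_b in the frame of fan_seat0 below 0.003 m) or (horizontal distance between fan_b and fan_seat1 below 0.005 m and z of fan_b in the frame of fan_seat1 below 0.003 m) or (horizontal distance between fan_b and fan_seat2 below 0.005 m and z of fan_b in the frame of fan_seat2 below 0.003 m)) and ((horizontal distance between fan_c and fan_seat0 below 0.005 m and z of fan_c in the frame of fan_seat0 below 0.003 m) or (horizontal distance between fan_c and fan_seat1 below 0.005 m and z of fan_c in the frame of fan_seat1 below 0.003 m) or (horizontal distance between fan_c and fan_seat2 below 0.005 m and z of fan_c in the frame of fan_seat2 below 0.003 m)) and horizontal distance between tester and tester_seat below 0.005 m and z of tester in the frame of tester_seat below 0.003 m and angle between the x axis of each of tester, psu_tester, meter and the x axis of case, either way round below 0.1 rad and horizontal distance between psu_tester and psu_tester_seat below 0.005 m and z of psu_tester in the frame of psu_tester_seat below 0.003 m and horizontal distance between meter and meter_seat below 0.005 m and z of meter in the frame of meter_seat below 0.003 m); the robot touches nothing.
It fails at once if the camera or the mug is pushed more than 30 mm (distance of any of camera, mug from where it was at the start of the episode above 0.03 m).
Of fan_a, fan_b, meter, psu_tester, tester only 4 to 5 are there at a start; the rules pass over those that are not, and their reading is None.
At some moment in a run one of meter, psu_tester, tester may be knocked a few centimetres aside while the robot is not near it.
It also fails if it takes over 210 s, if anything falls off the work surface, if the arm or the gripper's body presses on something with over 40 N, if the wrist force passes 120 N, or if a joint passes its speed limit or range.

## Working session

There is one attempt and no reset: what is moved stays moved. The work goes in short steps, Python scripts to look and compute and a tool call to move; the robot and the scene stay as the last step left them, time stands still between calls to the robot, and variables do not carry over. Pictures are saved under pics/ and viewed, at most 14 in all, crops included, and the job is handed in when it is done.

Besides the shell and the picture viewer there is one more tool, called after ">>>" as name(argument=value, ...), one argument or row to a line, values as JSON. carry_out: Moves the arm, as the interface text tells. Its arguments: {"type":"object","properties":{"rows":{"type":"string"}},"required":["rows"]}

```bash
mkdir -p pics; cat > h.py <<'E'
import numpy as np, cv2
from station import r, imaging, job, models
def cam(n):
    d=imaging.get_image(n); return d
def save(img,f): cv2.imwrite('pics/'+f,cv2.cvtColor(np.ascontiguousarray(img),cv2.COLOR_RGB2BGR))
def ray(d,uv,fish=False):
    uv=np.atleast_2d(uv).astype(float); x=(uv[:,0]-d['cx'])/d['fx']; y=(uv[:,1]-d['cy'])/d['fy']
    if fish:
        t=np.hypot(x,y); s=np.where(t>1e-9,np.sin(t)/np.maximum(t,1e-9),1); v=np.c_[x*s,y*s,np.cos(t)]
    else: v=np.c_[x,y,np.ones(len(x))]
    R=cv2.Rodrigues(np.array(d['rvec'],float))[0]; t=np.array(d['tvec'],float).ravel()
    return -R.T@t, v@R
def onz(d,uv,z,fish=False):
    c,v=ray(d,uv,fish); return c+v*((z-c[2])/v[:,2])[:,None]
def proj(d,P,fish=False):
    P=np.atleast_2d(P).astype(float); R=cv2.Rodrigues(np.array(d['rvec'],float))[0]; q=P@R.T+np.array(d['tvec'],float).ravel()
    if fish:
        rr=np.hypot(q[:,0],q[:,1]); t=np.arctan2(rr,q[:,2]); k=t/np.maximum(rr,1e-9); return np.c_[d['cx']+d['fx']*q[:,0]*k,d['cy']+d['fy']*q[:,1]*k]
    return np.c_[d['cx']+d['fx']*q[:,0]/q[:,2],d['cy']+d['fy']*q[:,1]/q[:,2]]
E
python3 - <<'E'
from h import *
for n in ['top','side','wrist']:
    d=cam(n); save(d['color'],n+'0.png'); c,v=ray(d,[320,200]); print(n,d['fx'],c.round(3),v.round(3))
    for t in ['case','tester','psu_tester','meter','fan_a','fan_dead','stand','tray','camera','mug']:
        print(t,[(np.round(b['box']).astype(int).tolist(),round(b['score'],2)) for b in models.recognise(n,t)][:4])
print(r.observe())
E
```

```text
top 427.184068959533 [ 0.333 -0.011  1.44 ] [[ 0.162  0.025 -0.987]]
case [([261, 73, 390, 241], 0.83), ([414, 162, 490, 232], 0.42)]
tester [([238, 184, 254, 215], 0.59)]
psu_tester [([239, 227, 258, 258], 0.81), ([189, 237, 210, 267], 0.77)]
meter []
fan_a [([424, 174, 450, 195], 0.74), ([365, 180, 381, 199], 0.72), ([454, 202, 475, 216], 0.68), ([413, 163, 490, 230], 0.64)]
fan_dead [([365, 157, 379, 178], 0.73)]
stand [([411, 164, 490, 232], 0.77), ([366, 180, 382, 198], 0.48)]
tray [([397, 229, 435, 279], 0.6)]
camera [([192, 166, 224, 192], 0.67), ([239, 228, 258, 256], 0.63), ([219, 135, 260, 167], 0.15)]
mug [([218, 136, 257, 164], 0.63)]
side 421.3472343295498 [ 0.357 -0.765  0.967] [[ 0.174  0.672 -0.719]]
case [([268, 151, 488, 300], 0.63), ([329, 293, 408, 400], 0.33)]
tester [([289, 162, 323, 181], 0.77), ([337, 137, 363, 169], 0.47), ([245, 307, 309, 360], 0.39)]
psu_tester [([249, 169, 278, 190], 0.92), ([235, 139, 261, 161], 0.75)]
meter []
fan_a [([335, 254, 357, 274], 0.89), ([338, 336, 370, 376], 0.87), ([358, 299, 392, 338], 0.63), ([323, 296, 408, 398], 0.6)]
fan
[... 568 characters left out ...]
  1.33098960e+00, -2.23383547e-01]), 'joint_vel': array([-0.0004545 ,  0.0004635 ,  0.00119241,  0.00078361, -0.00101174,
        0.00061899]), 'effort': array([-4.65396006e-04, -4.02106547e+01, -2.52414536e+01,  6.94408338e-02,
        3.19428532e-02, -6.87021520e-05]), 'ee_pos': array([0.22116179, 0.47616086, 0.23871813]), 'tcp_rot': array([[-9.06949703e-01,  4.21238931e-01, -1.88373912e-06],
       [ 4.21238931e-01,  9.06949703e-01,  6.17315546e-06],
       [ 4.30883004e-06,  4.80523726e-06, -1.00000000e+00]]), 'wrist_force': array([-0.97943385, -0.28316982,  0.07908651]), 'wrist_torque': array([-0.01143177,  0.01926837, -0.01899667]), 'grip_force': 0.0, 'grip_width': 0.08810885143626745}
```

View pics/top0.png

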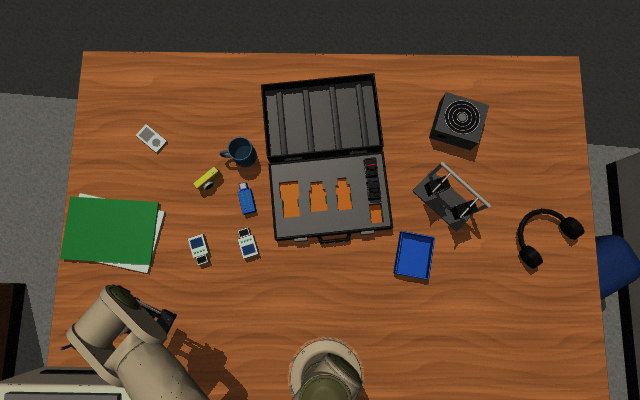

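View pics/side0.png

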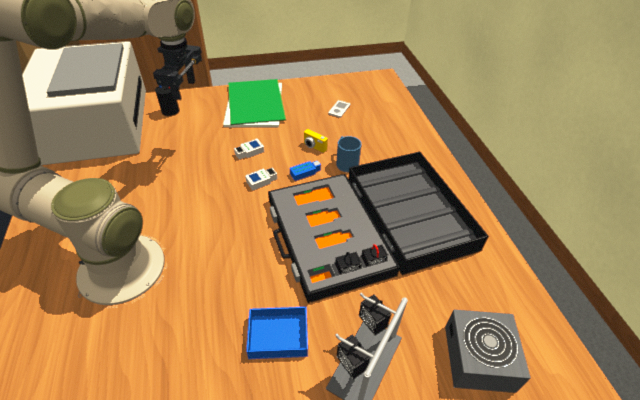

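Top view: the case is at (330,150–240), with fan cutout 0 empty at (376,214), a black-loop fan in cutout 1 at (373,190), and the red-loop dead fan in cutout 2 at (371,167). The stand with two fans is at (450,195), the tray at (414,256), the blue tester at (246,198), and there is no meter. There are three PSU-tester look-alikes: (247,243), (199,249) and (151,138). Next I measure which is nearest the base.

```bash
python3 - <<'E'
from h import *
d=cam('top'); img=d['color']; save(cv2.resize(img[215:285,170:280],None,fx=6,fy=6,interpolation=cv2.INTER_CUBIC),'psu_crop.png')
save(cv2.resize(img[140:290,250:500],None,fx=3.2,fy=3.2,interpolation=cv2.INTER_CUBIC),'case_crop.png')
hsv=cv2.cvtColor(img,cv2.COLOR_RGB2HSV)
for n,t in [('psu',(247,243)),('psu2',(199,249)),('x',(151,138)),('tester',(246,198)),('tray',(414,256)),('cam',(206,180)),('mug',(240,151))]:
    p=onz(d,t,.02)[0]; print(n,p.round(3),np.hypot(*p[:2]).round(3))
for t in ['tester','psu_tester','tray','fan_a','fan_dead']:
    for b in models.trace('top',t):
        m=b['region'].astype(np.uint8)
        z={'tester':.028,'psu_tester':.028,'tray':.04}.get(t,.1)
        c=max(cv2.findContours(m,0,2)[0],key=cv2.contourArea).reshape(-1,2)
        q=onz(d,c,z)[:,:2].astype(np.float32); rr=cv2.minAreaRect(q); print(t,round(b['score'],2),np.round(rr[0],3),np.round(rr[1],3),round(rr[2],1))
E
```

```text
psu [0.419 0.265 0.02 ] 0.496
psu2 [0.397 0.423 0.02 ] 0.58
x [0.776 0.613 0.02 ] 0.989
tester [0.57  0.275 0.02 ] 0.633
tray [ 0.384 -0.288  0.02 ] 0.48
cam [0.63  0.414 0.02 ] 0.754
mug [0.733 0.303 0.02 ] 0.794
tester 0.63 [0.57  0.275] [0.11  0.048] 16.2
psu_tester 0.97 [0.395 0.418] [0.098 0.06 ] 19.6
psu_tester 0.88 [0.42  0.262] [0.099 0.054] 16.4
psu_tester 0.24 [ 0.58  -0.414] [0.22  0.149] 46.6
tray 0.8 [ 0.386 -0.284] [0.113 0.143] 80.1
tray 0.62 [0.709 0.008] [0.577 0.398] 6.8
fan_a 0.76 [ 0.53  -0.434] [0.04  0.081] 19.1
fan_a 0.61 [ 0.606 -0.35 ] [0.046 0.082] 19.3
fan_a 0.59 [ 0.589 -0.147] [0.065 0.041] 6.2
fan_dead 0.66 [ 0.662 -0.137] [0.064 0.04 ] 5.6
fan_dead 0.25 [0.694 0.008] [0.55  0.383] 7.1
```

View pics/case_crop.png

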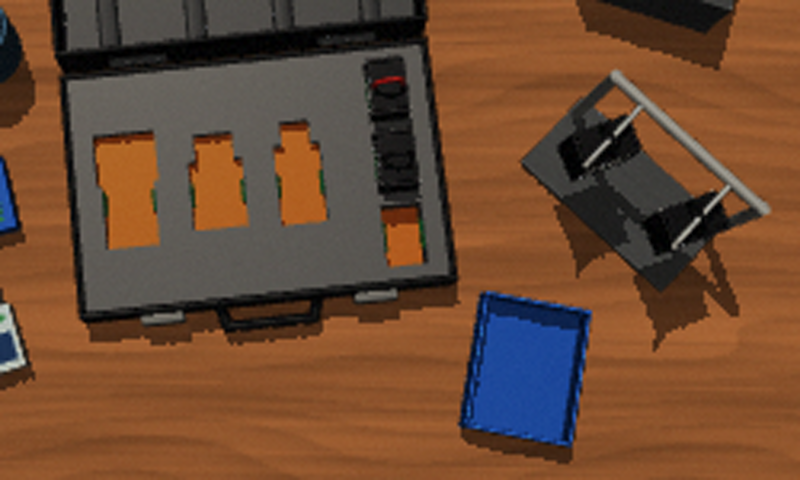

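View pics/psu_crop.png

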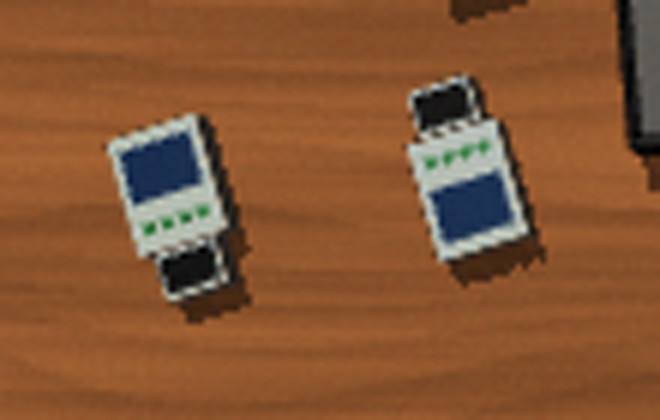

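The three candidates are at (247,243), (199,249) and (151,138), at 0.496, 0.58 and 0.99 m from the base. The one at (247,243) is nearest and fits: white with a narrow end, pointing away from the robot. The crop confirms it.

Now I fly over the fan row and use the wrist camera.

```bash
cat >> h.py <<'E'
def to(P,yaw_deg,cmd=None):
    "tool-frame shift+turn about z to reach world P with tool y at yaw_deg (mod 180)"
    s=r.observe(); R=s['tcp_rot']; p=s['ee_pos']
    t=R.T@(np.array(P)-p)
    cur=np.degrees(np.arctan2(R[1,1],R[0,1])); a=(yaw_deg-cur+90)%180-90
    Z=np.array([0,0,-1.]); ya=np.radians(cur+a); Y=np.array([np.cos(ya),np.sin(ya),0]); X=np.cross(Y,Z)
    w=cv2.Rodrigues(R.T@np.c_[X,Y,Z])[0].ravel()
    print('row',t.round(4),w.round(4),'| rows needed',max(np.linalg.norm(t)/.0417,np.degrees(np.linalg.norm(w))/7.16).round(1),'q',s['joints'].round(2),'t',s['t'])
E
python3 -c "
from h import *
to([.58,-.11,.27],96.5)"
```

```text
row [-0.5723 -0.3805 -0.0313] [-0.      0.     -0.5483] | rows needed 16.5 q [ 0.91  0.31  1.5  -0.    1.33 -0.22] t 1.95
```

>>> carry_out(
  rows="-0.286 -0.19 -0.031 0 0 -0.274 1;-0.286 -0.19 -0.031 0 0 -0.274 1;-0.286 -0.19 -0.031 0 0 -0.274 1;-0.286 -0.19 -0.031 0 0 -0.274 1;-0.286 -0.19 -0.031 0 0 -0.274 1;-0.286 -0.19 -0.031 0 0 -0.274 1;-0.286 -0.19 -0.031 0 0 -0.274 1;-0.286 -0.19 -0.031 0 0 -0.274 1;-0.286 -0.19 -0.031 0 0 -0.274 1;-0.286 -0.19 -0.031 0 0 -0.274 1",
)

```text
t: 2.78
ee_pos: [0.4024, 0.1804, 0.2701]
tcp_rot: [[-0.986, 0.165, 0.001], [0.165, 0.986, -0.001], [-0.001, -0.0, -1.0]]
wrist_force: [-0.4, 0.4, -0.6]
grip_width: 0.0881
grip_force: 0.0
```

```bash
python3 -c "
from h import *
to([.58,-.11,.27],96.5)"
```

```text
row [-0.223  -0.2572  0.0004] [-0.0005  0.0011 -0.2788] | rows needed 8.2 q [ 0.16  0.1   1.68 -0.    1.36 -1.25] t 2.7833
```

>>> carry_out(
  rows="-0.223 -0.257 0 0 0 -0.278 1;-0.223 -0.257 0 0 0 -0.278 1;-0.223 -0.257 0 0 0 -0.278 1;-0.223 -0.257 0 0 0 -0.278 1;-0.223 -0.257 0 0 0 -0.278 1;-0.223 -0.257 0 0 0 -0.278 1;-0.223 -0.257 0 0 0 -0.278 1;-0.223 -0.257 0 0 0 -0.278 1;-0.223 -0.257 0 0 0 -0.278 1;-0.223 -0.257 0 0 0 -0.278 1",
)

```text
t: 3.62
ee_pos: [0.5805, -0.1085, 0.2684]
tcp_rot: [[-0.993, -0.114, -0.001], [-0.114, 0.993, 0.0], [0.001, 0.0, -1.0]]
wrist_force: [0.7, 0.2, -0.3]
grip_width: 0.0882
grip_force: 0.0
```

```bash
python3 - <<'E'
from h import *
d=cam('wrist'); save(d['color'],'w1.png'); np.save('w1.npy',d,allow_pickle=True)
s=r.observe(); print(s['ee_pos'],s['tcp_rot'].round(3).tolist()); c,v=ray(d,[d['cx'],d['cy']]); print(c,v)
E
```

```text
[ 0.57978929 -0.1065479   0.26875789] [[-0.993, -0.115, -0.001], [-0.115, 0.993, 0.001], [0.001, 0.001, -1.0]]
[ 0.50871609 -0.11681926  0.413967  ] [[ 0.27511059  0.03155562 -0.96089459]]
```

View pics/w1.png

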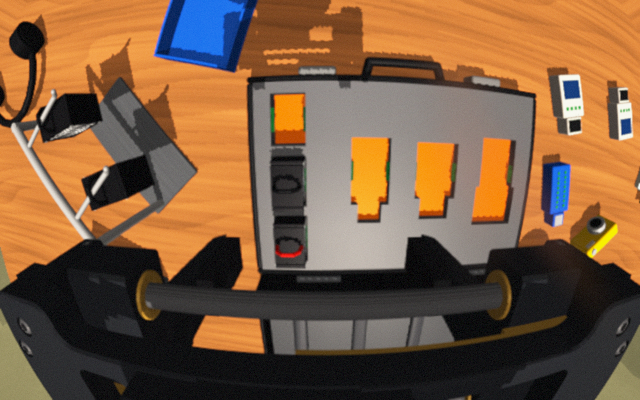

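The wrist view shows the fan column at (288,115) empty, (287,180) good fan and (290,243) red fan. The cutouts are at (370,178) cable tester, (435,178) PSU and (493,178) meter. The stand is at (125,165), the tester at (557,193) and the PSU tester at (568,103).

Fitting the case pose from the orange floors.

```bash
cat >> h.py <<'E'
from scipy.optimize import minimize
def sdrect(q,x0,x1,hw):  # positive inside
    return np.minimum(np.minimum(q[:,0]-x0,x1-q[:,0]),hw-np.abs(q[:,1]))
TEST=[(-.052,.028,.022),(.028-.03,.052,.013)]; PSU=[(-.048,.020,.026),(-.01,.048,.018)]; MET=[(-.058,.008+.02,.025),(.008,.058,.030)]
def sdout(q,parts,g=0.):
    return np.max([sdrect(q,a-g,b+g,w+g) for a,b,w in parts],0)
def loc(P,x,y,a):
    c,s=np.cos(a),np.sin(a); dx=P[:,0]-x; dy=P[:,1]-y; return np.c_[c*dx+s*dy,-s*dx+c*dy]
def pix(mask,step=1):
    pass
CUT={'fan0':([(-.032,.032,.021)],0,.010),'t':(TEST,.002,.031),'p':(PSU,.002,.031),'m':(MET,.002,.031)}
def fitcase(d,names=('fan0','t','p','m'),p0=(.585,0.003,.115),fish=True,k=.0008,boxes=None):
    img=d['color']; h=cv2.cvtColor(img,cv2.COLOR_RGB2HSV)
    o=((h[...,0]>8)&(h[...,0]<20)&(h[...,1]>225)&(h[...,2]>190)) 
    ys,xs=np.mgrid[0:400,0:640]; uv=np.c_[xs.ravel(),ys.ravel()]
    top=onz(d,uv,.045,fish); l=loc(top,*p0); inside=(np.abs(l[:,0])<.115)&(np.abs(l[:,1])<.185)
    uv=uv[inside]; ob=o.ravel()[inside].astype(float); green=((h[...,0]>40)&(h[...,0]<90)&(h[...,1]>60)).ravel()[inside]
    T=onz(d,uv,.045,fish); F={z:onz(d,uv,z,fish) for z in (.010,.031)}
    Y={'fan0':-.145,'t':-.045,'p':.041,'m':.133}
    def cost(v):
        tot=0; pred=np.zeros(len(uv))
        for i,n in enumerate(names):
            parts,g,z=CUT[n]; sx=-.076 if n=='fan0' else v[3+i]
            lt=loc(T,*v[:3])-[sx,Y[n]]; lf=loc(F[z],*v[:3])-[sx,Y[n]]
            sd=np.minimum(sdout(lt,parts,g),sdout(lf,parts,g)); pred=np.maximum(pred,1/(1+np.exp(-np.clip(sd/k,-30,30))))
        sel=~green
        return np.mean((pred-ob)[sel]**2)
    v0=np.r_[p0,np.zeros(len(names))]
    S=[v0]+[v0+np.eye(len(v0))[i]*.006*(3 if i==2 else 1) for i in range(len(v0))]
    m=minimize(cost,v0,method='Nelder-Mead',options=dict(initial_simplex=S,maxiter=900,xatol=1e-5,fatol=1e-9))
    return m.x,m.fun,ob.mean()
E
python3 - <<'E'
from h import *
d=np.load('w1.npy',allow_pickle=True).item()
x,f,o=fitcase(d); print(x.round(4),f,o)
fans={}
c,s=np.cos(x[2]),np.sin(x[2])
for n,a,b in [('f0',-.076,-.145),('f1',0,-.145),('f2',.076,-.145),('t',x[4],-.045),('p',x[5],.041)]:
    P=x[:2]+[c*a-s*b,s*a+c*b]; print(n,P.round(4),proj(d,[[*P,.07]],True).round(1))
im=d['color'].copy()
for n,z in [('fan0',.045),('t',.045),('p',.045),('m',.045)]:
    parts,g,_=CUT[n]; i=['fan0','t','p','m'].index(n); sx=-.076 if i==0 else x[3+i]; sy=[-.145,-.045,.041,.133][i]
    for A,B,w in parts:
        q=np.array([[A-g,-w-g],[B+g,-w-g],[B+g,w+g],[A-g,w+g]])+[sx,sy]; P=x[:2]+q@np.array([[c,s],[-s,c]])
        cv2.polylines(im,[np.int32(proj(d,np.c_[P,[z]*4],True)*8)],True,(0,0,255),1,cv2.LINE_AA,3)
for a in (0,.076):
    q=np.array([[-.03,-.019],[.03,-.019],[.03,.019],[-.03,.019]])+[a,-.145]; P=x[:2]+q@np.array([[c,s],[-s,c]])
    cv2.polylines(im,[np.int32(proj(d,np.c_[P,[.07]*4],True)*8)],True,(0,255,0),1,cv2.LINE_AA,3)
q=np.array([[-.13,-.195],[.13,-.195],[.13,.195],[-.13,.195]]); P=x[:2]+q@np.array([[c,s],[-s,c]])
cv2.polylines(im,[np.int32(proj(d,np.c_[P,[.045]*4],True)*8)],True,(255,0,255),1,cv2.LINE_AA,3)
save(cv2.resize(im[60:290,235:550],None,fx=2.5,fy=2.5,interpolation=cv2.INTER_CUBIC),'fit1.png')
E
```

```text
[ 0.5613 -0.0071  0.1303  0.0116  0.0172  0.0186  0.0196] 0.05101886385745293 0.1326571201272872
f0 [ 0.5047 -0.1608] [[284.  105.1]]
f1 [ 0.5801 -0.1509] [[286.3 172.4]]
f2 [ 0.6555 -0.141 ] [[289.5 234.6]]
t [ 0.5841 -0.0495] [[373.9 185.8]]
p [0.5743 0.036 ] [[443.3 186.3]]
```

View pics/fit1.png

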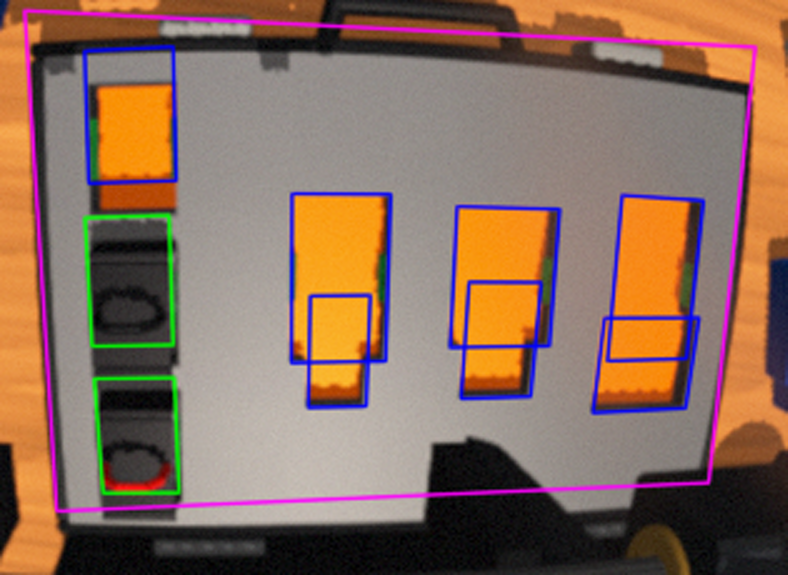

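```bash
sed -i 's/o=((h.*$/o=((h[...,0]>5)\&(h[...,0]<20)\&(h[...,1]>215)\&(h[...,2]>70))/; s/p0=(.585,0.003,.115)/p0=(.571,-.004,.12)/; s/<.115)&(np.abs(l\[:,1\])<.185/<.112)\&(np.abs(l[:,1])<.180/' h.py
cat >> h.py <<'E'
Y={'fan0':-.145,'t':-.045,'p':.041,'m':.133}
def draw(d,v,P):
    pass
def overlay(d,x,fish=True):
    im=d['color'].copy(); c,s=np.cos(x[2]),np.sin(x[2]); Rm=np.array([[c,s],[-s,c]])
    def rect(a,b,w,sx,sy,z,col):
        q=np.array([[a,-w],[b,-w],[b,w],[a,w]])+[sx,sy]; P=x[:2]+q@Rm
        cv2.polylines(im,[np.int32(proj(d,np.c_[P,[z]*4],fish)*8)],True,col,1,cv2.LINE_AA,3)
    for i,n in enumerate(Y):
        parts,g,_=CUT[n]
        for A,B,w in parts: rect(A-g,B+g,w+g,-.076 if i==0 else x[3+i],Y[n],.045,(0,0,255))
    for a in (0,.076): rect(-.03,.03,.019,a,-.145,.07,(0,255,0))
    rect(-.13,.13,.195,0,0,.045,(255,0,255))
    return im
E
python3 - <<'E'
from h import *
d=np.load('w1.npy',allow_pickle=True).item()
x,f,o=fitcase(d); print(x.round(4),f,o); x,f,o=fitcase(d,p0=tuple(x[:3])); print(x.round(4),f,o)
save(cv2.resize(overlay(d,x)[60:290,235:550],None,fx=2.5,fy=2.5,interpolation=cv2.INTER_CUBIC),'fit2.png')
E
```

```text
[ 0.5772 -0.0051  0.1295 -0.0035  0.002   0.0029  0.0036] 0.020497563071845814 0.17560491152040447
[ 0.5772 -0.0051  0.1295  0.0026  0.002   0.0029  0.0036] 0.02063512120144025 0.17673784643343934
```

View pics/fit2.png

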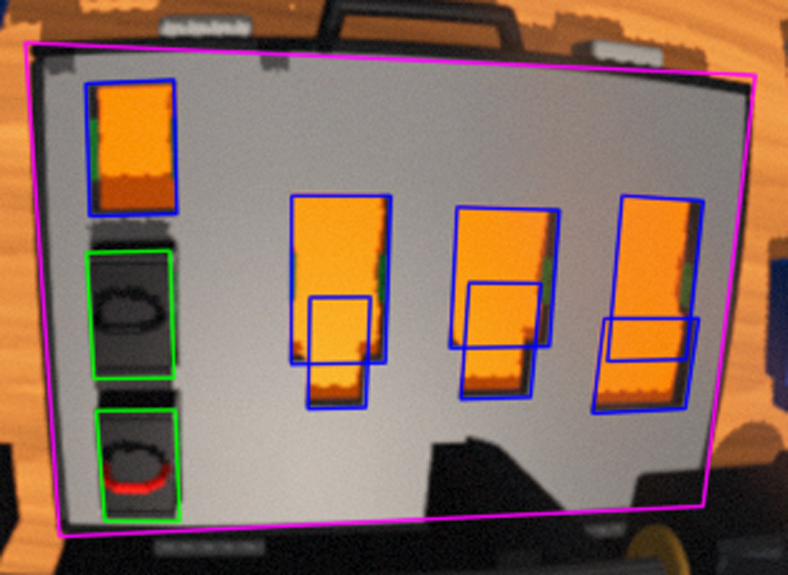

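The outlines now lie on every cutout and both fans, so the fit is good. Moving onto the dead fan.

```bash
cat >> h.py <<'E'
CASE=np.array([.5772,-.0051,.1293]); SX={'t':.002,'p':.0029,'m':.0036}
def cw(a,b): 
    c,s=np.cos(CASE[2]),np.sin(CASE[2]); return CASE[:2]+[c*a-s*b,s*a+c*b]
SEAT={'f0':cw(-.076,-.145),'f1':cw(0,-.145),'f2':cw(.076,-.145),'t':cw(SX['t'],-.045),'p':cw(SX['p'],.041)}
CY=90+np.degrees(CASE[2])
E
python3 -c "
from h import *
print(SEAT,CY)
to([*SEAT['f2'],.12],CY)
to([*SEAT['f2'],.048],CY)"
```

```text
{'f0': array([ 0.52053072, -0.15868904]), 'f1': array([ 0.5958963, -0.1488896]), 'f2': array([ 0.67126188, -0.13909016]), 't': array([ 0.58498561, -0.04946648]), 'p': array([0.57478925, 0.03593167])} 97.40834429104154
row [-0.0873 -0.043   0.1486] [ 0.0009 -0.0012 -0.0136] | rows needed 4.3 q [-0.38  0.44  1.24  0.    1.46 -2.07] t 3.6667
row [-0.0874 -0.0431  0.2206] [ 0.0009 -0.0012 -0.0136] | rows needed 5.8 q [-0.38  0.44  1.24  0.    1.46 -2.07] t 3.6667
```

>>> carry_out(
  rows="-0.0873 -0.043 0.11 0 0 -0.0136 1;-0.0873 -0.043 0.11 0 0 -0.0136 1;-0.0873 -0.043 0.11 0 0 -0.0136 1;-0.0873 -0.043 0.11 0 0 -0.0136 1;-0.0873 -0.043 0.15 0 0 -0.0136 1;-0.0873 -0.043 0.185 0 0 -0.0136 1;-0.0873 -0.043 0.21 0 0 -0.0136 1;-0.0873 -0.043 0.2195 0 0 -0.0136 1;-0.0873 -0.043 0.2195 0 0 -0.0136 1;-0.0873 -0.043 0.2195 0 0 -0.0136 1",
)

```text
t: 4.5
ee_pos: [0.6718, -0.1377, 0.0519]
tcp_rot: [[-0.991, -0.131, 0.002], [-0.131, 0.991, -0.001], [-0.002, -0.001, -1.0]]
wrist_force: [0.0, 0.1, 0.1]
grip_width: 0.0882
grip_force: 0.0
```

>>> carry_out(
  rows="0 0 0 0 0 0 0;0 0 0 0 0 0 0;0 0 0 0 0 0 0;0 0 0 0 0 0 0;0 0 0 0 0 0 0;0 0 0 0 0 0 0;0 0 0 0 0 0 0;0 0 0 0 0 0 0",
)

```text
t: 5.17
ee_pos: [0.6716, -0.1395, 0.0507]
tcp_rot: [[-0.991, -0.13, 0.001], [-0.13, 0.991, -0.002], [-0.001, -0.002, -1.0]]
wrist_force: [0.4, -4.8, -3.0]
grip_width: 0.0377
grip_force: 29.9
```

>>> carry_out(
  rows="0 0 -0.005 0 0 0 0;0 0 -0.01 0 0 0 0;0 0 -0.02 0 0 0 0;0 0 -0.03 0 0 0 0;0 0 -0.05 0 0 0 0;0 0 -0.08 0 0 0 0;0 0 -0.11 0 0 0 0;0 0 -0.13 0 0 0 0;0 0 -0.13 0 0 0 0;0 0 -0.13 0 0 0 0",
)

```text
t: 6.0
ee_pos: [0.6713, -0.1383, 0.1806]
tcp_rot: [[-0.991, -0.131, 0.001], [-0.131, 0.991, -0.0], [-0.001, -0.0, -1.0]]
wrist_force: [-0.1, 0.3, -2.4]
grip_width: 0.0376
grip_force: 29.9
```

```bash
python3 - <<'E'
from h import *
d=cam('wrist'); np.save('w2.npy',d,allow_pickle=True); save(d['color'],'w2.png')
s=r.observe(); print(s['ee_pos'],s['grip_width'],s['grip_force'],s['wrist_force'])
top=cam('top')
for b in models.trace('top','tray')[:1]:
    c=max(cv2.findContours(b['region'].astype(np.uint8),0,2)[0],key=cv2.contourArea).reshape(-1,2)
    rr=cv2.minAreaRect(onz(top,c,.04)[:,:2].astype(np.float32)); print(rr)
to([.386,-.284,.18],CY)
E
```

```text
[ 0.67078615 -0.13817986  0.17895192] 0.037801089835484226 29.910516506060958 [ 0.63657299 -0.46303653 -1.38427804]
((0.38915160298347473, -0.2833452820777893), (0.1152961328625679, 0.1435825675725937), 80.1740951538086)
row [ 0.3012 -0.1075 -0.0012] [ 0.0019 -0.0031  0.0015] | rows needed 7.7 q [-0.37  0.72  1.02  0.    1.41 -2.08] t 6.15
```

View pics/w2.png

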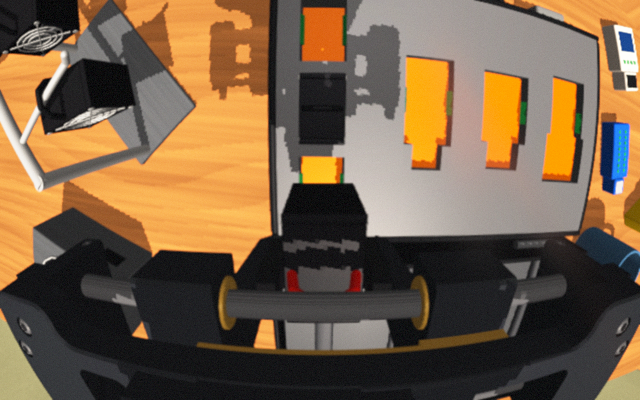

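Fan 2 is out and held; cutout 2 shows empty at (320,168). Now the tray.

>>> carry_out(
  rows="0.298 -0.107 0 0 0 0.28 0;0.298 -0.107 0 0 0 0.28 0;0.298 -0.107 0 0 0 0.28 0;0.298 -0.107 0 0 0 0.28 0;0.298 -0.107 0 0 0 0.28 0;0.298 -0.107 0 0 0 0.28 0;0.298 -0.107 0 0 0 0.28 0;0.298 -0.107 0 0 0 0.28 0;0.298 -0.107 0 0 0 0.28 0;0.298 -0.107 0 0 0 0.28 0",
)

```text
t: 6.98
ee_pos: [0.3888, -0.2837, 0.1795]
tcp_rot: [[-0.989, 0.151, -0.001], [0.151, 0.989, 0.001], [0.001, 0.001, -1.0]]
wrist_force: [0.3, -0.6, -1.1]
grip_width: 0.0378
grip_force: 29.9
```

>>> carry_out(
  rows="0 0 0.04 0 0 0 0;0 0 0.08 0 0 0 0;0 0 0.11 0 0 0 0;0 0 0.125 0 0 0 0;0 0 0.13 0 0 0 0;0 0 0.13 0 0 0 0;0 0 0.13 0 0 0 0.6;0 0 0.13 0 0 0 0.6;0 0 0.13 0 0 0 0.6;0 0 0.13 0 0 0 0.6",
)

```text
t: 7.82
ee_pos: [0.3901, -0.2838, 0.0511]
tcp_rot: [[-0.989, 0.149, 0.001], [0.149, 0.989, -0.001], [-0.001, -0.001, -1.0]]
wrist_force: [-1.2, -0.9, -0.2]
grip_width: 0.053
grip_force: 0.0
```

>>> carry_out(
  rows="0 0 -0.04 0 0 0 0.6;0 0 -0.08 0 0 0 0.8;0 0 -0.12 0 0 0 1;0 0 -0.16 0 0 0 1;0 0 -0.2 0 0 0 1;0 0 -0.25 0 0 0 1;0 0 -0.25 0 0 0 1;0 0 -0.25 0 0 0 1;0 0 -0.25 0 0 0 1",
)

```text
t: 8.57
ee_pos: [0.3895, -0.2833, 0.2996]
tcp_rot: [[-0.989, 0.149, -0.0], [0.149, 0.989, 0.0], [0.0, 0.0, -1.0]]
wrist_force: [0.1, 0.6, -0.9]
grip_width: 0.0878
grip_force: 0.0
```

```bash
python3 - <<'E'
from h import *
to([.50,-.33,.30],48)
E
```

```text
row [-0.1162 -0.0298 -0.0004] [ 1.000e-04 -2.000e-04  5.838e-01] | rows needed 4.7 q [-0.87  0.18  1.51  0.    1.45 -2.29] t 8.5667
```

>>> carry_out(
  rows="-0.116 -0.03 0 0 0 0.584 1;-0.116 -0.03 0 0 0 0.584 1;-0.116 -0.03 0 0 0 0.584 1;-0.116 -0.03 0 0 0 0.584 1;-0.116 -0.03 0 0 0 0.584 1;-0.116 -0.03 0 0 0 0.584 1;-0.116 -0.03 0 0 0 0.584 1;-0.116 -0.03 0 0 0 0.584 1",
)

```text
t: 9.23
ee_pos: [0.4996, -0.3302, 0.2995]
tcp_rot: [[-0.745, 0.667, -0.001], [0.667, 0.745, 0.001], [0.001, 0.0, -1.0]]
wrist_force: [-0.7, -0.2, -0.6]
grip_width: 0.088
grip_force: 0.0
```

```bash
python3 - <<'E'
from h import *
d=cam('wrist'); np.save('w3.npy',d,allow_pickle=True); save(d['color'],'w3.png')
print(r.observe()['joints'].round(2))
E
```

```text
[-0.78  0.45  1.14 -0.    1.55 -1.62]
```

View pics/w3.png

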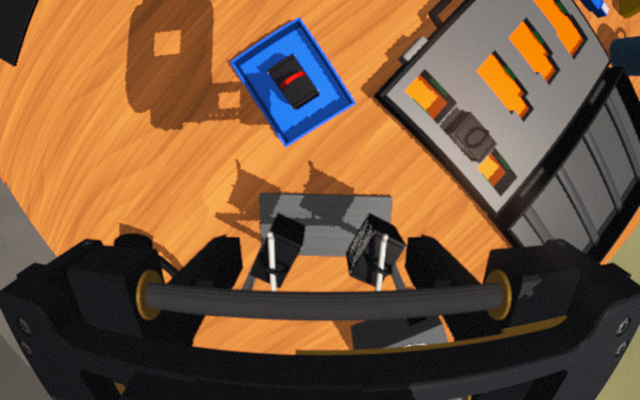

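The dead fan (red loop) lies in the tray at (293,80). The hooks run along (272,235–290) and (382,235–290), with the fans on them. Enlarging to see the fans' yaw.

```bash
python3 - <<'E'
from h import *
d=np.load('w3.npy',allow_pickle=True).item()
im=cv2.convertScaleAbs(d['color'],alpha=1.6,beta=25)
save(cv2.resize(im[175:300,225:425],None,fx=4,fy=4,interpolation=cv2.INTER_CUBIC),'w3c.png')
P=onz(d,[[260,194],[392,194]],.006,True); print(P, np.degrees(np.arctan2(*(P[0]-P[1])[[1,0]])),np.linalg.norm(P[0]-P[1]))
H=onz(d,[[270,237],[273,288]],.179,True);print(H)
H=onz(d,[[383,237],[380,288]],.179,True);print(H)
E
```

```text
[[ 0.47038316 -0.43174129  0.006     ]
 [ 0.60167861 -0.28521691  0.006     ]] -131.86242422298315 0.19674320209743493
[[ 0.49646351 -0.39569794  0.179     ]
 [ 0.53810014 -0.43421491  0.179     ]]
[[ 0.56756762 -0.31648948  0.179     ]
 [ 0.61080137 -0.35343257  0.179     ]]
```

View pics/w3c.png

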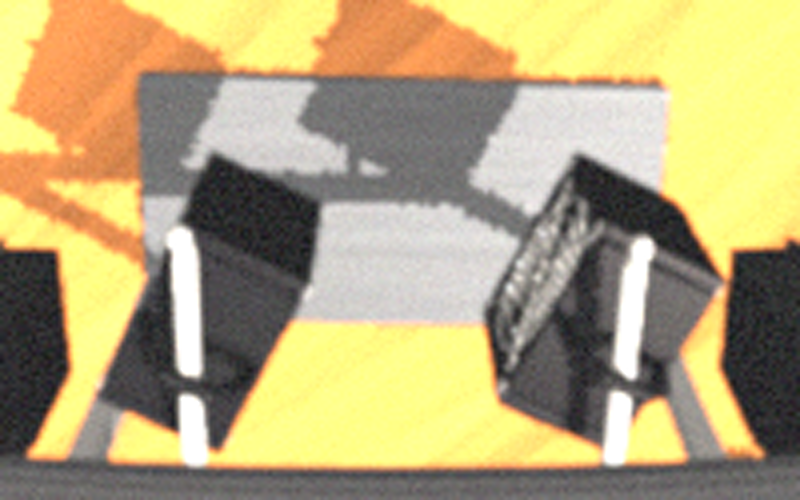

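```bash
python3 - <<'E'
from h import *
d=np.load('w3.npy',allow_pickle=True).item()
for C in ([[193,235],[308,285],[218,448],[105,395]],[[597,225],[719,288],[606,442],[500,385]]):
    P=onz(d,np.array(C)/4+[225-.4,175-.4],.153,True)[:,:2]
    print(P.round(4).tolist(),P.mean(0).round(4)); e=[P[(i+1)%4]-P[i] for i in range(4)]
    print([(np.linalg.norm(v).round(3),np.degrees(np.arctan2(v[1],v[0])).round(1)) for v in e])
E
```

```text
[[0.5005, -0.4016], [0.5304, -0.3889], [0.5503, -0.4424], [0.5179, -0.4545]] [ 0.5248 -0.4219]
[(np.float64(0.032), np.float64(23.0)), (np.float64(0.057), np.float64(-69.6)), (np.float64(0.035), np.float64(-159.6)), (np.float64(0.056), np.float64(108.2))]
[[0.5676, -0.3226], [0.6042, -0.3096], [0.6208, -0.3612], [0.5864, -0.3711]] [ 0.5947 -0.3411]
[(np.float64(0.039), np.float64(19.6)), (np.float64(0.054), np.float64(-72.2)), (np.float64(0.036), np.float64(-164.0)), (np.float64(0.052), np.float64(111.3))]
```

Both fans hang yawed about 28° off the hook line, centred at (0.525,-0.422) and (0.5955,-0.342). Gripping hook1's fan first at an intermediate yaw; the jaws will square it up.

```bash
python3 - <<'E'
from h import *
to([.5955,-.342,.131],33)
E
```

```text
row [-0.0793  0.0553  0.1687] [-1.000e-04 -8.000e-04  2.635e-01] | rows needed 4.7 q [-0.78  0.45  1.14 -0.    1.55 -1.62] t 9.2833
```

>>> carry_out(
  rows="-0.0793 0.0553 0.02 0 0 0.263 1;-0.0793 0.0553 0.02 0 0 0.263 1;-0.0793 0.0553 0.02 0 0 0.263 1;-0.0793 0.0553 0.04 0 0 0.263 1;-0.0793 0.0553 0.08 0 0 0.263 1;-0.0793 0.0553 0.12 0 0 0.263 1;-0.0793 0.0553 0.15 0 0 0.263 1;-0.0793 0.0553 0.1685 0 0 0.263 1;-0.0793 0.0553 0.1685 0 0 0.263 1;-0.0793 0.0553 0.1685 0 0 0.263 1",
)

```text
t: 10.12
ee_pos: [0.5957, -0.3424, 0.1319]
tcp_rot: [[-0.544, 0.839, -0.001], [0.839, 0.544, 0.0], [0.001, -0.0, -1.0]]
wrist_force: [0.5, 0.2, 1.5]
grip_width: 0.0879
grip_force: 0.0
```

>>> carry_out(
  rows="0 0 0 0 0 0 0;0 0 0 0 0 0 0;0 0 0 0 0 0 0;0 0 0 0 0 0 0;0 0 0 0 0 0 0;0 0 0 0 0 0 0;0 0 0 0 0 0 0;0 0 0 0 0 0 0;0 0 0 0 0 0 0",
)

```text
t: 10.87
ee_pos: [0.5959, -0.3424, 0.1317]
tcp_rot: [[-0.543, 0.839, -0.0], [0.839, 0.543, -0.0], [-0.0, -0.0, -1.0]]
wrist_force: [0.4, 0.0, 0.7]
grip_width: 0.0395
grip_force: 28.2
```

>>> carry_out(
  rows="0 0 0 0 0 0 0;0 0 0 0 0 0 0;0 0 -0.005 0 0 0 0;0 0 -0.01 0 0 0 0;0 0 -0.01 0 0 0 0;0 0 -0.01 0 0 0 0",
)

```text
t: 11.37
ee_pos: [0.596, -0.3425, 0.1422]
tcp_rot: [[-0.543, 0.839, 0.001], [0.839, 0.543, -0.0], [-0.001, 0.0, -1.0]]
wrist_force: [0.1, -0.1, -1.8]
grip_width: 0.0395
grip_force: 28.2
```

```bash
python3 - <<'E'
from h import *
s=r.observe(); print(s['ee_pos'],s['grip_width'],s['grip_force'],s['wrist_force'],s['wrist_torque'])
d=cam('wrist'); save(cv2.convertScaleAbs(d['color'],alpha=1.6,beta=25)[150:400,100:540],'w4.png')
E
```

```text
[ 0.59600401 -0.34245383  0.14216497] 0.039501535234824976 28.17148607238323 [ 0.13256732 -0.07410183 -1.81711791] [-0.03269022  0.05829013 -0.05087002]
```

View pics/w4.png

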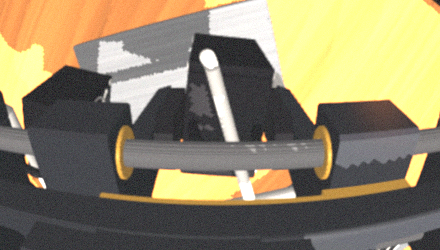

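Fan held and lifted 10 mm, hook between the fingers. Drawing it off along the hook.

>>> carry_out(
  rows="0.014 -0.0037 0 0 0 0 0;0.029 -0.0074 0 0 0 0 0;0.044 -0.011 0 0 0 0 0;0.058 -0.015 0 0 0 0 0;0.073 -0.0185 0 0 0 0 0;0.087 -0.022 0 0 0 0 0;0.106 -0.027 0 0 0 0 0;0.106 -0.027 0 0 0 0 0;0.106 -0.027 -0.04 0 0 0 0;0.106 -0.027 -0.04 0 0 0 0",
)

```text
t: 12.25
ee_pos: [0.5175, -0.2695, 0.1876]
tcp_rot: [[-0.544, 0.839, 0.007], [0.839, 0.544, -0.006], [-0.009, 0.003, -1.0]]
wrist_force: [1.2, -0.7, 0.3]
grip_width: 0.0393
grip_force: 28.2
```

```bash
python3 - <<'E'
from h import *
s=r.observe(); print(s['grip_width'],s['grip_force'],s['wrist_force'],s['wrist_torque'])
to([*SEAT['f2'],.18],CY)
to([*SEAT['f0'],.18],CY)
E
```

```text
0.03933177647481954 28.17132811110696 [ 1.22584139 -0.74052387  0.32741595] [-0.06944848 -0.06549482  0.02388497]
row [0.0259 0.2    0.0079] [-0.0024  0.0092 -1.1254] | rows needed 9.0 q [-0.68  0.48  1.4  -0.    1.26 -1.26] t 12.25
row [0.0914 0.0628 0.007 ] [-0.0024  0.0092 -1.1254] | rows needed 9.0 q [-0.68  0.48  1.4  -0.    1.26 -1.26] t 12.25
```

>>> carry_out(
  rows="0.026 0.2 0.005 0 0.005 -1.125 0;0.026 0.2 0.005 0 0.005 -1.125 0;0.026 0.2 0.005 0 0.005 -1.125 0;0.026 0.2 0.005 0 0.005 -1.125 0;0.026 0.2 0.005 0 0.005 -1.125 0;0.026 0.2 0.005 0 0.005 -1.125 0;0.026 0.2 0.005 0 0.005 -1.125 0;0.026 0.2 0.005 0 0.005 -1.125 0;0.026 0.2 0.005 0 0.005 -1.125 0;0.026 0.2 0.005 0 0.005 -1.125 0",
)

```text
t: 13.08
ee_pos: [0.6698, -0.1377, 0.1764]
tcp_rot: [[-0.991, -0.133, -0.004], [-0.133, 0.991, 0.002], [0.004, 0.002, -1.0]]
wrist_force: [-0.1, 0.2, -2.0]
grip_width: 0.0397
grip_force: 28.4
```

```bash
python3 - <<'E'
from h import *
s=r.observe(); print(s['ee_pos'],s['grip_width'],s['grip_force'],s['wrist_force'],s['wrist_torque'])
d=cam('wrist'); np.save('w5.npy',d,allow_pickle=True)
e=np.load('w2.npy',allow_pickle=True).item()
f=lambda q:cv2.resize(cv2.convertScaleAbs(q['color'],alpha=1.6,beta=25)[130:330,230:430],None,fx=2,fy=2)
save(np.hstack([f(e),f(d)]),'w5.png')
to([*SEAT['f2'],.14],CY)
E
```

```text
[ 0.66975192 -0.13767968  0.17639449] 0.03965330640532534 28.365775647371265 [-0.06468904  0.24265091 -1.9550878 ] [-0.01297242  0.0153717  -0.02943121]
row [-0.0015 -0.0017  0.0365] [ 0.0024 -0.0039 -0.0029] | rows needed 0.9 q [-0.37  0.72  1.02  0.    1.4  -2.07] t 13.1333
```

View pics/w5.png

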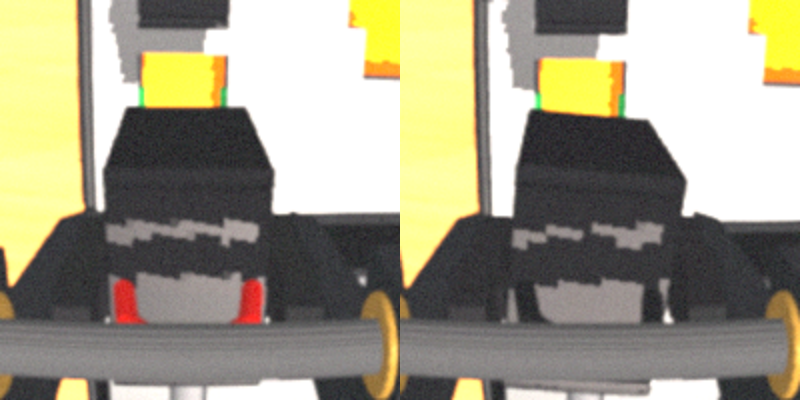

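The spare fan sits clockwise about 5.7° in the jaws compared with the dead fan (left half of the picture), and is otherwise centred. I turn the tool to compensate, lower it into cutout 2, let go, then re-grip square and press.

>>> carry_out(
  rows="-0.0013 -0.002 0.03 0.002 -0.004 -0.1 0;-0.0013 -0.002 0.06 0.002 -0.004 -0.1 0;-0.0013 -0.002 0.075 0.002 -0.004 -0.1 0;-0.0013 -0.002 0.085 0.002 -0.004 -0.1 0;-0.0013 -0.002 0.09 0.002 -0.004 -0.1 0;-0.0013 -0.002 0.095 0.002 -0.004 -0.1 0;-0.0013 -0.002 0.1 0.002 -0.004 -0.1 0;-0.0013 -0.002 0.105 0.002 -0.004 -0.1 0;-0.0013 -0.002 0.105 0.002 -0.004 -0.1 0",
)

```text
t: 13.88
ee_pos: [0.6707, -0.1391, 0.0719]
tcp_rot: [[-0.974, -0.226, 0.001], [-0.226, 0.974, 0.001], [-0.001, 0.0, -1.0]]
wrist_force: [1.4, 0.6, -2.6]
grip_width: 0.039
grip_force: 28.3
```

>>> carry_out(
  rows="0 -0.0004 0.004 0 0 0 0;0 -0.0004 0.008 0 0 0 0;0 -0.0004 0.012 0 0 0 0;0 -0.0004 0.014 0 0 0 0;0 -0.0004 0.014 0 0 0 0",
)

```text
t: 14.3
ee_pos: [0.6706, -0.1396, 0.0571]
tcp_rot: [[-0.974, -0.227, 0.0], [-0.227, 0.974, 0.001], [-0.0, 0.001, -1.0]]
wrist_force: [2.3, -0.3, -1.2]
grip_width: 0.0391
grip_force: 28.4
```

Good. Release (modestly), square the tool, re-grip.

>>> carry_out(
  rows="0 0 0 0 0 0 0.75;0 0 0 0 0 0 0.75;0 0 0 0 0 0 0.75;0 0 0 0 0 0 0.75;-0.001 0 0.002 0 0 0.1 0.75;-0.001 0 0.002 0 0 0.1 0.75;-0.001 0 0.002 0 0 0.1 0;-0.001 0 0.002 0 0 0.1 0;-0.001 0 0.002 0 0 0.1 0;-0.001 0 0.002 0 0 0.1 0",
)

```text
t: 15.13
ee_pos: [0.6715, -0.1393, 0.0558]
tcp_rot: [[-0.992, -0.129, 0.0], [-0.129, 0.992, 0.001], [-0.0, 0.001, -1.0]]
wrist_force: [1.0, 0.3, -0.5]
grip_width: 0.0412
grip_force: 0.0
```

>>> carry_out(
  rows="0 0 0 0 0 0 0;0 0 0 0 0 0 0;0 0 0 0 0 0 0;0 0 0 0 0 0 0",
)

```text
t: 15.47
ee_pos: [0.6716, -0.1394, 0.0558]
tcp_rot: [[-0.992, -0.129, 0.0], [-0.129, 0.992, 0.001], [-0.0, 0.001, -1.0]]
wrist_force: [-0.1, -0.8, 0.2]
grip_width: 0.038
grip_force: 29.6
```

>>> carry_out(
  rows="0 0 0.003 0 0 0 0;0 0 0.005 0 0 0 0;0 0 0.007 0 0 0 0;0 0 0.0085 0 0 0 0;0 0 0.0085 0 0 0 0",
)

```text
t: 15.88
ee_pos: [0.6724, -0.1396, 0.0485]
tcp_rot: [[-0.992, -0.128, 0.003], [-0.128, 0.992, -0.0], [-0.003, -0.001, -1.0]]
wrist_force: [1.2, -1.0, 8.5]
grip_width: 0.0381
grip_force: 29.6
```

>>> carry_out(
  rows="0 0 0 0 0 0 0.7;0 0 0 0 0 0 0.7;0 0 -0.01 0 0 0 0.7;0 0 -0.05 0 0 0 0.7;0 0 -0.066 0 0 0 0.3;0 0 -0.066 0 0 0 0;0 0 -0.066 0 0 0 0;0 0 -0.066 0 0 0 0;0 0 -0.066 0 0 0 0;0 0 -0.066 0 0 0 0",
)

```text
t: 16.72
ee_pos: [0.671, -0.1392, 0.1118]
tcp_rot: [[-0.992, -0.128, -0.002], [-0.128, 0.992, 0.002], [0.002, 0.002, -1.0]]
wrist_force: [-0.4, 0.5, -0.2]
grip_width: 0.0238
grip_force: 0.0
```

>>> carry_out(
  rows="0 0 0.01 0 0 0 0;0 0 0.014 0 0 0 0;0 0 0.017 0 0 0 0;0 0 0.019 0 0 0 0;0 0 0.02 0 0 0 0;0 0 0.02 0 0 0 0",
)

```text
t: 17.22
ee_pos: [0.6726, -0.1406, 0.0955]
tcp_rot: [[-0.992, -0.128, 0.004], [-0.128, 0.992, -0.002], [-0.004, -0.003, -1.0]]
wrist_force: [-1.6, -2.1, 12.5]
grip_width: 0.0005
grip_force: 6.5
```

>>> carry_out(
  rows="0 0 0.002 0 0 0 0;0 0 0.004 0 0 0 0;0 0 0.004 0 0 0 0;0 0 0.004 0 0 0 0",
)

```text
t: 17.55
ee_pos: [0.6733, -0.1418, 0.0949]
tcp_rot: [[-0.992, -0.128, 0.008], [-0.128, 0.992, -0.005], [-0.007, -0.006, -1.0]]
wrist_force: [-8.2, -5.9, 30.8]
grip_width: 0.0005
grip_force: 15.2
```

Home (loop top at 95 mm under 31 N). Now hook0's fan.

>>> carry_out(
  rows="0 0 -0.05 0 0 0 0;0 0 -0.1 0 0 0 0;0 0 -0.14 0 0 0 0.5;0 0 -0.17 0 0 0 0.8;0 0 -0.19 0 0 0 0.8;0 0 -0.19 0 0 0 0.8;0 0 -0.19 0 0 0 0.8;0 0 -0.19 0 0 0 0.8;0 0 -0.19 0 0 0 0.8",
)

```text
t: 18.3
ee_pos: [0.6712, -0.1394, 0.2768]
tcp_rot: [[-0.992, -0.128, -0.004], [-0.128, 0.992, 0.002], [0.003, 0.003, -1.0]]
wrist_force: [-0.6, 1.0, -0.5]
grip_width: 0.0451
grip_force: 0.0
```

```bash
python3 - <<'E'
from h import *
to([.5248,-.4222,.28],22)
E
```

```text
row [ 0.1815 -0.2617 -0.0033] [ 0.     -0.0045  1.3156] | rows needed 10.5 q [-0.38  0.68  0.83  0.    1.63 -2.07] t 18.3
```

>>> carry_out(
  rows="0.1815 -0.2617 0 0 0 1.3156 0.8;0.1815 -0.2617 0 0 0 1.3156 0.8;0.1815 -0.2617 0 0 0 1.3156 0.8;0.1815 -0.2617 0 0 0 1.3156 0.8;0.1815 -0.2617 0 0 0 1.3156 0.8;0.1815 -0.2617 0 0 0 1.3156 0.8;0.1815 -0.2617 0 0 0 1.3156 0.8;0.1815 -0.2617 0 0 0 1.3156 0.8;0.1815 -0.2617 0 0 0 1.3156 0.8;0.1815 -0.2617 0 0 0 1.3156 0.8",
)

```text
t: 19.13
ee_pos: [0.5238, -0.4239, 0.2769]
tcp_rot: [[-0.426, 0.905, -0.002], [0.905, 0.426, 0.003], [0.004, -0.001, -1.0]]
wrist_force: [0.3, 0.5, 0.4]
grip_width: 0.0702
grip_force: 0.0
```

```bash
python3 - <<'E'
from h import *
to([.5248,-.4222,.132],22)
E
```

```text
row [0.0005 0.0017 0.1449] [-0.0006 -0.0037  0.0565] | rows needed 3.5 q [-0.85  0.65  0.89  0.    1.61 -1.29] t 19.1333
```

>>> carry_out(
  rows="0.0005 0.0017 0.03 0 0 0.056 0.8;0.0005 0.0017 0.06 0 0 0.056 0.8;0.0005 0.0017 0.09 0 0 0.056 0.8;0.0005 0.0017 0.12 0 0 0.056 0.8;0.0005 0.0017 0.145 0 0 0.056 0.8;0.0005 0.0017 0.145 0 0 0.056 0.8;0.0005 0.0017 0.145 0 0 0.056 0.8",
)

```text
t: 19.72
ee_pos: [0.526, -0.4205, 0.1327]
tcp_rot: [[-0.383, 0.924, -0.002], [0.924, 0.384, 0.003], [0.004, -0.001, -1.0]]
wrist_force: [-0.2, -0.8, 0.8]
grip_width: 0.0703
grip_force: 0.0
```

>>> carry_out(
  rows="0 0 0 0 0 0 0;0 0 0 0 0 0 0;0 0 0 0 0 0 0;0 0 0 0 0 0 0;0 0 0 0 0 0 0;0 0 0 0 0 0 0;0 0 0 0 0 0 0;0 0 0 0 0 0 0;0 0 -0.005 0 0 0 0;0 0 -0.01 0 0 0 0",
)

```text
t: 20.55
ee_pos: [0.5263, -0.4208, 0.1438]
tcp_rot: [[-0.384, 0.924, -0.001], [0.924, 0.384, 0.002], [0.002, -0.0, -1.0]]
wrist_force: [-0.2, -0.2, -1.1]
grip_width: 0.0378
grip_force: 29.7
```

Width 37.8 mm, so square this time. Drawing off.

>>> carry_out(
  rows="0.0136 -0.0063 0 0 0 0 0;0.0273 -0.0126 0 0 0 0 0;0.041 -0.0188 0 0 0 0 0;0.0545 -0.025 0 0 0 0 0;0.068 -0.0314 0 0 0 0 0;0.082 -0.0377 0 0 0 0 0;0.1 -0.046 0 0 0 0 0;0.1 -0.046 0 0 0 0 0;0.1 -0.046 -0.04 0 0 0 0;0.1 -0.046 -0.04 0 0 0 0",
)

```text
t: 21.38
ee_pos: [0.4472, -0.3481, 0.1901]
tcp_rot: [[-0.383, 0.924, 0.006], [0.924, 0.383, -0.006], [-0.008, 0.003, -1.0]]
wrist_force: [1.1, -0.4, 0.4]
grip_width: 0.0379
grip_force: 29.7
```

```bash
python3 - <<'E'
from h import *
s=r.observe(); print(s['grip_width'],s['grip_force'])
to([*(SEAT['f0']+[.0003,-.0004]),.18],CY)
E
```

```text
0.0378522856758533 29.705682665517088
row [0.1464 0.1405 0.0094] [-0.0027  0.0088 -1.3065] | rows needed 10.5 q [-0.87  0.44  1.45  0.    1.25 -1.26] t 21.3833
```

>>> carry_out(
  rows="0.1464 0.1405 0 0 0 -1.3065 0;0.1464 0.1405 0 0 0 -1.3065 0;0.1464 0.1405 0 0 0 -1.3065 0;0.1464 0.1405 0 0 0 -1.3065 0;0.1464 0.1405 0 0 0 -1.3065 0;0.1464 0.1405 0 0 0 -1.3065 0;0.1464 0.1405 0 0 0 -1.3065 0;0.1464 0.1405 0 0 0 -1.3065 0;0.1464 0.1405 0 0 0 -1.3065 0;0.1464 0.1405 0 0 0 -1.3065 0",
)

```text
t: 22.22
ee_pos: [0.5198, -0.1574, 0.1845]
tcp_rot: [[-0.997, -0.079, 0.001], [-0.079, 0.997, 0.0], [-0.001, 0.0, -1.0]]
wrist_force: [0.1, -0.4, -0.7]
grip_width: 0.0379
grip_force: 29.7
```

>>> carry_out(
  rows="0 0 0 0 0 -0.1 0;0 0 0 0 0 -0.1 0;0 0 0 0 0 -0.1 0",
)

```text
t: 22.47
ee_pos: [0.5196, -0.1575, 0.1844]
tcp_rot: [[-0.986, -0.169, 0.0], [-0.169, 0.986, 0.0], [-0.001, 0.0, -1.0]]
wrist_force: [-0.0, -0.6, -1.7]
grip_width: 0.0383
grip_force: 29.7
```

```bash
python3 - <<'E'
from h import *
d=cam('wrist'); np.save('w6.npy',d,allow_pickle=True)
to([*(SEAT['f0']+[.0003,-.0004]),.084],CY)
x,f,o=fitcase(d,p0=tuple(CASE)); print(x.round(4),f,o)
# fan near-top edge / underside front in picture, compare with dead fan picture
e=np.load('w2.npy',allow_pickle=True).item()
f=lambda q:cv2.resize(cv2.convertScaleAbs(q['color'],alpha=1.6,beta=25)[130:330,230:430],None,fx=2,fy=2)
save(np.hstack([f(e),f(d)]),'w6.png')
E
```

```text
row [-0.001  -0.0019  0.1003] [0.0005 0.0004 0.0402] | rows needed 2.4 q [-0.51  0.4   1.52  0.    1.22 -2.25] t 22.5167
[ 0.8411  0.0258  0.1186 -0.6063  2.5439 -0.2641 -0.2635] 0.0478344322297476 0.04730681041071644
```

View pics/w6.png

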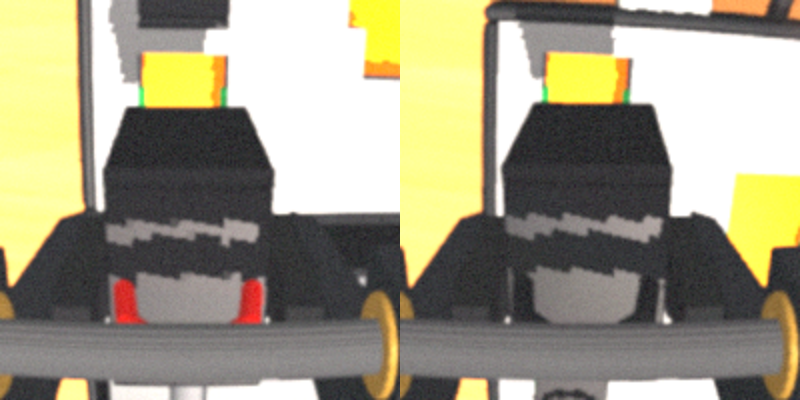

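The grip matches the reference exactly. Lowering into cutout 0.

>>> carry_out(
  rows="-0.001 -0.0019 0.03 0 0 0.04 0;-0.001 -0.0019 0.06 0 0 0.04 0;-0.001 -0.0019 0.085 0 0 0.04 0;-0.001 -0.0019 0.09 0 0 0.04 0;-0.001 -0.0019 0.095 0 0 0.04 0;-0.001 -0.0019 0.1 0 0 0.04 0;-0.001 -0.0019 0.105 0 0 0.04 0;-0.001 -0.0019 0.11 0 0 0.04 0;-0.001 -0.0019 0.11 0 0 0.04 0",
)

```text
t: 23.27
ee_pos: [0.5212, -0.1594, 0.0746]
tcp_rot: [[-0.991, -0.132, 0.002], [-0.132, 0.991, -0.001], [-0.002, -0.001, -1.0]]
wrist_force: [2.5, -2.0, -4.0]
grip_width: 0.0378
grip_force: 29.6
```

```bash
python3 - <<'E'
from h import *
print(r.observe()['wrist_force']);to([*(SEAT['f0']+[.0003,-.0004]),.048],CY)
E
```

```text
[ 2.48390383 -1.96924101 -3.9733054 ]
row [0.0004 0.0004 0.0266] [-0.0008  0.002   0.003 ] | rows needed 0.6 q [-0.51  0.54  1.63  0.    0.97 -2.22] t 23.2667
```

Inside the cutout with low force. Pressing home.

>>> carry_out(
  rows="0 0 0.006 0 0 0 0;0 0 0.012 0 0 0 0;0 0 0.016 0 0 0 0;0 0 0.019 0 0 0 0;0 0 0.022 0 0 0 0;0 0 0.025 0 0 0 0;0 0 0.0265 0 0 0 0;0 0 0.0265 0 0 0 0;0 0 0.0265 0 0 0 0",
)

```text
t: 24.02
ee_pos: [0.5207, -0.1577, 0.0503]
tcp_rot: [[-0.991, -0.133, 0.0], [-0.133, 0.991, 0.002], [-0.0, 0.002, -1.0]]
wrist_force: [-9.8, 9.8, 33.1]
grip_width: 0.0379
grip_force: 30.0
```

>>> carry_out(
  rows="0 0 0 0 0 0 0.7;0 0 0 0 0 0 0.7;0 0 0 0 0 0 0.7;0 0 -0.04 0 0 0 0.7;0 0 -0.066 0 0 0 0.3;0 0 -0.066 0 0 0 0;0 0 -0.066 0 0 0 0;0 0 -0.066 0 0 0 0;0 0 -0.066 0 0 0 0;0 0 -0.066 0 0 0 0",
)

```text
t: 24.85
ee_pos: [0.52, -0.1586, 0.1124]
tcp_rot: [[-0.991, -0.132, -0.002], [-0.132, 0.991, 0.002], [0.002, 0.002, -1.0]]
wrist_force: [0.0, -0.1, 0.2]
grip_width: 0.0236
grip_force: 0.0
```

>>> carry_out(
  rows="0 0 0.01 0 0 0 0;0 0 0.014 0 0 0 0;0 0 0.017 0 0 0 0;0 0 0.019 0 0 0 0;0 0 0.021 0 0 0 0;0 0 0.021 0 0 0 0",
)

```text
t: 25.35
ee_pos: [0.521, -0.1593, 0.095]
tcp_rot: [[-0.991, -0.133, 0.001], [-0.133, 0.991, -0.001], [-0.001, -0.001, -1.0]]
wrist_force: [-8.2, 2.6, 23.2]
grip_width: 0.0006
grip_force: 11.6
```

Home too. Now the instruments: raise and look from above them.

>>> carry_out(
  rows="0 0 -0.05 0 0 0 0;0 0 -0.1 0 0 0 0;0 0 -0.14 0 0 0 0.5;0 0 -0.17 0 0 0 1;0 0 -0.19 0 0 0 1;0 0 -0.19 0 0 0 1;0 0 -0.19 0 0 0 1",
)

```text
t: 25.93
ee_pos: [0.5207, -0.1591, 0.2829]
tcp_rot: [[-0.991, -0.132, 0.001], [-0.132, 0.991, 0.0], [-0.001, -0.0, -1.0]]
wrist_force: [-0.5, -0.6, -0.4]
grip_width: 0.0318
grip_force: 0.0
```

```bash
python3 - <<'E'
from h import *
to([.48,.25,.28],106)
E
```

```text
row [-0.0138  0.4109  0.0029] [-0.0002  0.0012 -0.1464] | rows needed 9.9 q [-0.51  0.33  1.36  0.    1.45 -2.22] t 25.9333
```

>>> carry_out(
  rows="-0.0138 0.411 0 0 0 -0.146 1;-0.0138 0.411 0 0 0 -0.146 1;-0.0138 0.411 0 0 0 -0.146 1;-0.0138 0.411 0 0 0 -0.146 1;-0.0138 0.411 0 0 0 -0.146 1;-0.0138 0.411 0 0 0 -0.146 1;-0.0138 0.411 0 0 0 -0.146 1;-0.0138 0.411 0 0 0 -0.146 1;-0.0138 0.411 0 0 0 -0.146 1;-0.0138 0.411 0 0 0 -0.146 1",
)

```text
t: 26.77
ee_pos: [0.4786, 0.2525, 0.2808]
tcp_rot: [[-0.961, -0.276, -0.003], [-0.276, 0.961, -0.0], [0.003, 0.001, -1.0]]
wrist_force: [1.1, -0.3, 0.4]
grip_width: 0.0887
grip_force: 0.0
```

>>> carry_out(
  rows="0 0.003 0 0 0 0 1;0 0.003 0 0 0 0 1;0 0.003 0 0 0 0 1",
)

```text
t: 27.02
ee_pos: [0.4788, 0.2525, 0.2815]
tcp_rot: [[-0.961, -0.275, -0.003], [-0.275, 0.961, -0.0], [0.003, 0.0, -1.0]]
wrist_force: [-0.1, 0.4, 0.0]
grip_width: 0.0882
grip_force: 0.0
```

```bash
cat >> h.py <<'E'
def fitobj(d,region,parts,p0,h=.028,fish=True,k=.0008):
    "fit silhouette (prism of outline parts, height h on z0=0) to a mask"
    ys,xs=np.mgrid[0:400,0:640]; uv=np.c_[xs.ravel(),ys.ravel()]
    near=np.linalg.norm(onz(d,uv,.014,fish)[:,:2]-p0[:2],axis=1)<.085
    uv=uv[near]; ob=region.ravel()[near].astype(float)
    Z=[onz(d,uv,z,fish) for z in np.linspace(0,h,5)]
    def cost(v):
        sd=np.max([sdout(loc(P,*v),parts) for P in Z],0)
        return np.mean((1/(1+np.exp(-np.clip(sd/k,-30,30)))-ob)**2)
    best=None
    for fl in (0,np.pi):
        v0=np.array([p0[0],p0[1],p0[2]+fl])
        m=minimize(cost,v0,method='Nelder-Mead',options=dict(initial_simplex=[v0]+[v0+e for e in np.diag([.008,.008,.1])],maxiter=400))
        print('   flip',round(fl),m.x.round(4),round(m.fun,5))
        if best is None or m.fun<best.fun: best=m
    return best.x
E
python3 - <<'E'
from h import *
d=cam('wrist'); np.save('w7.npy',d,allow_pickle=True); s=r.observe(); print(s['ee_pos'])
h=cv2.cvtColor(d['color'],cv2.COLOR_RGB2HSV)
im=d['color'].copy()
for n,parts,p0 in [('tester',TEST,(.57,.275,.28)),('psu_tester',PSU,(.42,.263,.28))]:
    for b in models.trace('wrist',n)[:4]:
        u=np.argwhere(b['region']).mean(0)[::-1]; P=onz(d,u,.014,True)[0]; print(n,b['score'],u.round(),P.round(3))
        if np.hypot(*(P[:2]-p0[:2]))<.07:
            v=fitobj(d,b['region'],parts,(P[0],P[1],p0[2])); c_,s_=np.cos(v[2]),np.sin(v[2])
            for A,B,w in parts:
                q=np.array([[A,-w],[B,-w],[B,w],[A,w]])@np.array([[c_,s_],[-s_,c_]])+v[:2]
                cv2.polylines(im,[np.int32(proj(d,np.c_[q,[.028]*4],True)*8)],True,(255,0,255),1,cv2.LINE_AA,3)
save(im,'w7.png')
E
```

```text
[0.479033   0.25206435 0.28190281]
tester 0.84 [322. 228.] [0.564 0.276 0.014]
   flip 0 [0.5696 0.2772 0.2584] 0.00608
   flip 3 [0.5677 0.2769 3.4241] 0.03635
psu_tester 0.92 [371. 118.] [0.398 0.295 0.014]
   flip 0 [0.4014 0.2959 0.3214] 0.00716
   flip 3 [0.4005 0.2954 3.5142] 0.03992
psu_tester 0.83 [455. 147.] [0.397 0.424 0.014]
```

View pics/w7.png

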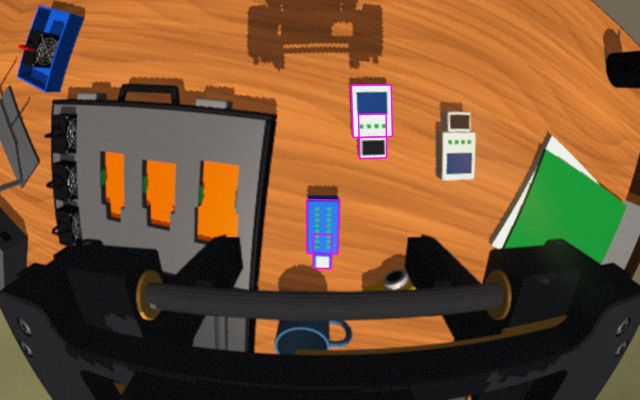

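The PSU tester was knocked to (371,118), which is world (0.401,0.296); both outlines fit tightly, with narrow ends towards +x. Fetching the PSU tester.

```bash
python3 - <<'E'
from h import *
to([.3900,.2921,.0155],108.4)
E
```

```text
row [0.0747 0.063  0.2671] [ 0.0006 -0.0007 -0.0442] | rows needed 6.8 q [ 0.27  0.32  1.37  0.    1.45 -1.58] t 27.1667
```

>>> carry_out(
  rows="0.0747 0.063 0.04 0 0 -0.0442 1;0.0747 0.063 0.08 0 0 -0.0442 1;0.0747 0.063 0.12 0 0 -0.0442 1;0.0747 0.063 0.16 0 0 -0.0442 1;0.0747 0.063 0.2 0 0 -0.0442 1;0.0747 0.063 0.23 0 0 -0.0442 1;0.0747 0.063 0.255 0 0 -0.0442 1;0.0747 0.063 0.266 0 0 -0.0442 1;0.0747 0.063 0.266 0 0 -0.0442 1;0.0747 0.063 0.266 0 0 -0.0442 1",
)

```text
t: 28.0
ee_pos: [0.3902, 0.2926, 0.0172]
tcp_rot: [[-0.949, -0.316, -0.001], [-0.316, 0.949, 0.0], [0.0, 0.001, -1.0]]
wrist_force: [0.1, 0.1, 0.3]
grip_width: 0.0882
grip_force: 0.0
```

>>> carry_out(
  rows="0 0 0 0 0 0 0;0 0 0 0 0 0 0;0 0 0 0 0 0 0;0 0 0 0 0 0 0;0 0 0 0 0 0 0;0 0 0 0 0 0 0;0 0 0 0 0 0 0",
)

```text
t: 28.58
ee_pos: [0.39, 0.2934, 0.0174]
tcp_rot: [[-0.948, -0.318, 0.001], [-0.318, 0.948, 0.001], [-0.001, 0.001, -1.0]]
wrist_force: [-1.8, -0.5, 4.8]
grip_width: 0.0509
grip_force: 30.0
```

>>> carry_out(
  rows="0 0 -0.005 0 0 0 0;0 0 -0.02 0 0 0 0;0 0 -0.05 0 0 0 0;0 0 -0.09 0 0 0 0;0 0 -0.12 0 0 0 0;0 0 -0.12 0 0 0 0;0 0 -0.12 0 0 0 0",
)

```text
t: 29.17
ee_pos: [0.3901, 0.2934, 0.1379]
tcp_rot: [[-0.948, -0.317, 0.002], [-0.317, 0.948, 0.002], [-0.003, 0.001, -1.0]]
wrist_force: [0.5, -0.1, -2.2]
grip_width: 0.0518
grip_force: 30.0
```

```bash
python3 - <<'E'
from h import *
s=r.observe(); print(s['grip_width'],s['grip_force'],s['wrist_force'],s['wrist_torque'])
d=cam('wrist'); np.save('w8.npy',d,allow_pickle=True); e=cam('side'); 
tp=proj(e,[s['ee_pos']])[0].astype(int)
print(tp)
a=cv2.resize(e['color'][max(tp[1]-45,0):tp[1]+45,tp[0]-45:tp[0]+45],(400,400),interpolation=cv2.INTER_CUBIC)
b=cv2.resize(d['color'][150:350,220:420],(400,400),interpolation=cv2.INTER_CUBIC)
save(np.hstack([a,b]),'w8.png')
P=SEAT['p']-.012*np.array([np.cos(CASE[2]),np.sin(CASE[2])]); to([*P,.137],CY)
E
```

```text
0.05179595136272336 29.998351335525513 [ 0.51490398 -0.1402556  -2.16860438] [ 0.0435036  -0.00634144 -0.02213954]
[247 143]
row [-0.0828 -0.3003 -0.0016] [ 0.0003 -0.0023  0.1936] | rows needed 7.5 q [ 0.4   0.34  1.75  0.    1.05 -1.49] t 29.2667
```

View pics/w8.png

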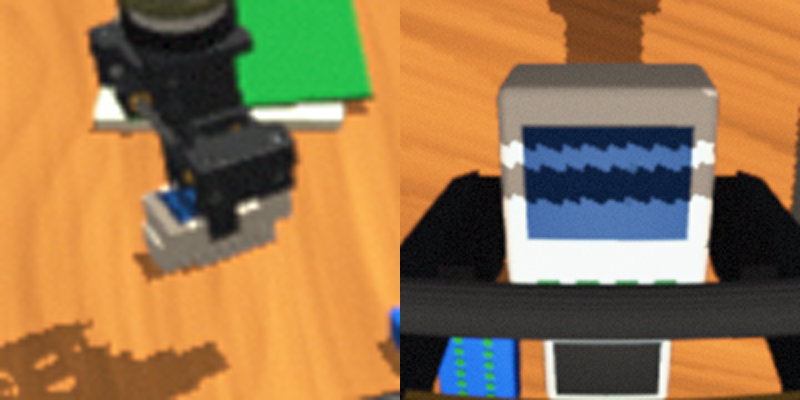

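The PSU tester is held straight in the jaws, 51.8 mm wide. That was my 15th picture view, one over the limit of 14, so I rely on numbers from here. Carrying it to its cutout.

>>> carry_out(
  rows="-0.0828 -0.3003 0 0 -0.001 0.1936 0;-0.0828 -0.3003 0 0 -0.001 0.1936 0;-0.0828 -0.3003 0 0 -0.001 0.1936 0;-0.0828 -0.3003 0 0 -0.001 0.1936 0;-0.0828 -0.3003 0 0 -0.001 0.1936 0;-0.0828 -0.3003 0 0 -0.001 0.1936 0;-0.0828 -0.3003 0 0 -0.001 0.1936 0;-0.0828 -0.3003 0 0 -0.001 0.1936 0;-0.0828 -0.3003 0 0 -0.001 0.1936 0;-0.0828 -0.3003 0 0 -0.001 0.1936 0",
)

```text
t: 30.1
ee_pos: [0.563, 0.0342, 0.1348]
tcp_rot: [[-0.992, -0.127, -0.003], [-0.127, 0.992, 0.002], [0.003, 0.002, -1.0]]
wrist_force: [0.6, 0.1, -1.4]
grip_width: 0.0514
grip_force: 30.0
```

```bash
python3 - <<'E'
from h import *
P=SEAT['p']-.012*np.array([np.cos(CASE[2]),np.sin(CASE[2])]); to([*P,.064],CY); print(r.observe()['ee_pos'])
E
```

```text
row [-0.0001  0.      0.0708] [ 0.0021 -0.0026 -0.0016] | rows needed 1.7 q [-0.15  0.5   1.51  0.    1.13 -1.85] t 30.1
[0.56295205 0.03423577 0.13477216]
```

>>> carry_out(
  rows="0 0 0.03 0.001 -0.001 0 0;0 0 0.055 0.001 -0.001 0 0;0 0 0.066 0.001 -0.001 0 0;0 0 0.07 0.001 -0.001 0 0;0 0 0.073 0.001 -0.001 0 0;0 0 0.076 0.001 -0.001 0 0;0 0 0.076 0.001 -0.001 0 0",
)

```text
t: 30.68
ee_pos: [0.564, 0.035, 0.0614]
tcp_rot: [[-0.992, -0.129, 0.003], [-0.129, 0.992, -0.0], [-0.003, -0.0, -1.0]]
wrist_force: [-0.2, -1.0, -1.1]
grip_width: 0.0514
grip_force: 30.0
```

>>> carry_out(
  rows="0.0006 -0.0006 0.003 0 0 0 0;0.0006 -0.0006 0.005 0 0 0 0;0.0006 -0.0006 0.007 0 0 0 0;0.0006 -0.0006 0.007 0 0 0 0;0.0006 -0.0006 0.007 0 0 0 0",
)

```text
t: 31.1
ee_pos: [0.5636, 0.034, 0.0543]
tcp_rot: [[-0.992, -0.129, 0.003], [-0.129, 0.992, -0.0], [-0.003, -0.001, -1.0]]
wrist_force: [0.8, -1.5, 2.1]
grip_width: 0.0516
grip_force: 30.0
```

Inside the cutout, 8 mm down with low force. Pressing on.

>>> carry_out(
  rows="0 0 0.002 0 0 0 0;0 0 0.004 0 0 0 0;0 0 0.006 0 0 0 0;0 0 0.008 0 0 0 0;0 0 0.008 0 0 0 0;0 0 0.008 0 0 0 0",
)

```text
t: 31.6
ee_pos: [0.5638, 0.034, 0.0483]
tcp_rot: [[-0.992, -0.129, 0.004], [-0.129, 0.992, -0.0], [-0.004, -0.001, -1.0]]
wrist_force: [-9.1, -0.1, 25.7]
grip_width: 0.0516
grip_force: 30.0
```

>>> carry_out(
  rows="0 0 0 0 0 0 0.85;0 0 0 0 0 0 0.85;0 0 0 0 0 0 0.85;0 0 -0.03 0 0 0 0.5;-0.008 0 -0.034 0 0 0 0;-0.008 0 -0.034 0 0 0 0;-0.008 0 -0.034 0 0 0 0;-0.008 0 -0.034 0 0 0 0;-0.008 0 -0.034 0 0 0 0;-0.008 0 -0.034 0 0 0 0",
)

```text
t: 32.43
ee_pos: [0.5706, 0.0352, 0.0791]
tcp_rot: [[-0.992, -0.129, 0.0], [-0.129, 0.992, 0.0], [-0.001, 0.0, -1.0]]
wrist_force: [-0.0, -0.3, 0.2]
grip_width: 0.0269
grip_force: 0.0
```

>>> carry_out(
  rows="0 0 0 0 0 0 0;0 0 0.005 0 0 0 0;0 0 0.009 0 0 0 0;0 0 0.012 0 0 0 0;0 0 0.015 0 0 0 0;0 0 0.017 0 0 0 0;0 0 0.018 0 0 0 0;0 0 0.018 0 0 0 0",
)

```text
t: 33.1
ee_pos: [0.5711, 0.0351, 0.0616]
tcp_rot: [[-0.992, -0.129, 0.002], [-0.129, 0.992, 0.0], [-0.002, -0.0, -1.0]]
wrist_force: [0.2, -0.8, 0.7]
grip_width: 0.0001
grip_force: 0.0
```

>>> carry_out(
  rows="0 0 0.002 0 0 0 0;0 0 0.004 0 0 0 0;0 0 0.005 0 0 0 0;0 0 0.005 0 0 0 0;0 0 0.005 0 0 0 0",
)

```text
t: 33.52
ee_pos: [0.5715, 0.0351, 0.0593]
tcp_rot: [[-0.992, -0.129, 0.003], [-0.129, 0.992, -0.0], [-0.003, -0.001, -1.0]]
wrist_force: [-8.9, 1.0, 23.4]
grip_width: 0.0008
grip_force: 11.4
```

Home. Now the cable tester.

>>> carry_out(
  rows="0 0 -0.04 0 0 0 0;0 0 -0.08 0 0 0 0.5;0 0 -0.12 0 0 0 1;0 0 -0.16 0 0 0 1;0 0 -0.2 0 0 0 1;0 0 -0.22 0 0 0 1;0 0 -0.22 0 0 0 1;0 0 -0.22 0 0 0 1",
)

```text
t: 34.18
ee_pos: [0.5708, 0.0351, 0.2772]
tcp_rot: [[-0.992, -0.129, 0.004], [-0.129, 0.992, -0.0], [-0.004, -0.001, -1.0]]
wrist_force: [0.1, 0.5, 0.1]
grip_width: 0.0449
grip_force: 0.0
```

```bash
python3 - <<'E'
from h import *
to([.53,.27,.28],104.8)
E
```

```text
row [ 0.0102  0.2382 -0.003 ] [-0.0008  0.0035 -0.1289] | rows needed 5.7 q [-0.14  0.39  1.29  0.    1.46 -1.84] t 34.1833
```

>>> carry_out(
  rows="0.0102 0.238 0 0 0.003 -0.129 1;0.0102 0.238 0 0 0.003 -0.129 1;0.0102 0.238 0 0 0.003 -0.129 1;0.0102 0.238 0 0 0.003 -0.129 1;0.0102 0.238 0 0 0.003 -0.129 1;0.0102 0.238 0 0 0.003 -0.129 1;0.0102 0.238 0 0 0.003 -0.129 1;0.0102 0.238 0 0 0.003 -0.129 1;0.0102 0.238 0 0 0.003 -0.129 1",
)

```text
t: 34.93
ee_pos: [0.5298, 0.2692, 0.2753]
tcp_rot: [[-0.967, -0.255, -0.003], [-0.255, 0.967, -0.001], [0.003, -0.001, -1.0]]
wrist_force: [-0.4, 0.2, 0.3]
grip_width: 0.0878
grip_force: 0.0
```

```bash
python3 - <<'E'
from h import *
d=cam('wrist')
for b in models.trace('wrist','tester')[:3]:
    u=np.argwhere(b['region']).mean(0)[::-1]; P=onz(d,u,.014,True)[0]; print(b['score'],P.round(3))
    if np.hypot(P[0]-.57,P[1]-.277)<.06:
        v=fitobj(d,b['region'],TEST,(P[0],P[1],.2584))
        G=v[:2]-.012*np.array([np.cos(v[2]),np.sin(v[2])]); print(v,G); to([*G,.0165],90+np.degrees(v[2]))
E
```

```text
0.95 [0.565 0.276 0.014]
   flip 0 [0.5697 0.2775 0.2599] 0.00758
   flip 3 [0.5684 0.2774 3.3982] 0.03901
[0.5697238  0.27746582 0.25993697] [0.55812693 0.27438159]
row [-0.0291 -0.0014  0.2595] [-0.0004 -0.0023 -0.0031] | rows needed 6.3 q [ 0.27  0.45  1.21 -0.    1.49 -1.56] t 35.0333
```

>>> carry_out(
  rows="-0.029 -0.001 0.04 0 -0.002 -0.003 1;-0.029 -0.001 0.08 0 -0.002 -0.003 1;-0.029 -0.001 0.12 0 -0.002 -0.003 1;-0.029 -0.001 0.16 0 -0.002 -0.003 1;-0.029 -0.001 0.2 0 -0.002 -0.003 1;-0.029 -0.001 0.23 0 -0.002 -0.003 1;-0.029 -0.001 0.25 0 -0.002 -0.003 1;-0.029 -0.001 0.259 0 -0.002 -0.003 1;-0.029 -0.001 0.259 0 -0.002 -0.003 1;-0.029 -0.001 0.259 0 -0.002 -0.003 1",
)

```text
t: 35.87
ee_pos: [0.5587, 0.2757, 0.0187]
tcp_rot: [[-0.966, -0.258, 0.002], [-0.258, 0.966, 0.0], [-0.002, -0.0, -1.0]]
wrist_force: [-0.2, -0.9, 0.8]
grip_width: 0.0882
grip_force: 0.0
```

>>> carry_out(
  rows="0 0 0 0 0 0 0;0 0 0 0 0 0 0;0 0 0 0 0 0 0;0 0 0 0 0 0 0;0 0 0 0 0 0 0;0 0 0 0 0 0 0;0 0 0 0 0 0 0;0 0 0 0 0 0 0",
)

```text
t: 36.53
ee_pos: [0.558, 0.2761, 0.0179]
tcp_rot: [[-0.966, -0.259, 0.001], [-0.259, 0.966, -0.0], [-0.001, -0.0, -1.0]]
wrist_force: [-0.9, -0.2, 1.4]
grip_width: 0.0434
grip_force: 30.0
```

>>> carry_out(
  rows="0 0 -0.005 0 0 0 0;0 0 -0.02 0 0 0 0;0 0 -0.05 0 0 0 0;0 0 -0.09 0 0 0 0;0 0 -0.12 0 0 0 0;0 0 -0.12 0 0 0 0;0 0 -0.12 0 0 0 0",
)

```text
t: 37.12
ee_pos: [0.5582, 0.2763, 0.1392]
tcp_rot: [[-0.966, -0.259, 0.004], [-0.259, 0.966, 0.001], [-0.004, -0.0, -1.0]]
wrist_force: [-0.9, -0.5, -2.5]
grip_width: 0.044
grip_force: 30.0
```

```bash
python3 - <<'E'
from h import *
P=SEAT['t']-.012*np.array([np.cos(CASE[2]),np.sin(CASE[2])]); to([*P,.135],CY)
E
```

```text
row [ 0.0703 -0.3201  0.004 ] [1.000e-04 3.900e-03 1.322e-01] | rows needed 7.9 q [ 0.27  0.61  1.31 -0.    1.21 -1.56] t 37.1167
```

>>> carry_out(
  rows="0.0703 -0.32 0 0 0.002 0.132 0;0.0703 -0.32 0 0 0.002 0.132 0;0.0703 -0.32 0 0 0.002 0.132 0;0.0703 -0.32 0 0 0.002 0.132 0;0.0703 -0.32 0 0 0.002 0.132 0;0.0703 -0.32 0 0 0.002 0.132 0;0.0703 -0.32 0 0 0.002 0.132 0;0.0703 -0.32 0 0 0.002 0.132 0;0.0703 -0.32 0 0 0.002 0.132 0;0.0703 -0.32 0 0 0.002 0.132 0",
)

```text
t: 37.95
ee_pos: [0.5718, -0.0526, 0.136]
tcp_rot: [[-0.992, -0.126, -0.004], [-0.126, 0.992, 0.001], [0.004, 0.001, -1.0]]
wrist_force: [-0.8, 0.4, -1.5]
grip_width: 0.0439
grip_force: 30.0
```

```bash
python3 - <<'E'
from h import *
P=SEAT['t']-.012*np.array([np.cos(CASE[2]),np.sin(CASE[2])]); to([*P,.064],CY); print(r.observe()['ee_pos'])
E
```

```text
row [-0.0018  0.0013  0.072 ] [ 0.0013 -0.0039 -0.0031] | rows needed 1.7 q [-0.3   0.52  1.48 -0.    1.15 -1.99] t 37.95
[ 0.57176707 -0.05257081  0.1359581 ]
```

>>> carry_out(
  rows="-0.0013 0.0012 0.03 0 -0.002 -0.003 0;-0.0013 0.0012 0.055 0 -0.002 -0.003 0;-0.0013 0.0012 0.067 0 -0.002 -0.003 0;-0.0013 0.0012 0.072 0 -0.002 -0.003 0;-0.0013 0.0012 0.075 0 -0.002 -0.003 0;-0.0013 0.0012 0.078 0 -0.002 -0.003 0;-0.0013 0.0012 0.08 0 -0.002 -0.003 0;-0.0013 0.0012 0.08 0 -0.002 -0.003 0",
)

```text
t: 38.62
ee_pos: [0.5741, -0.0501, 0.0598]
tcp_rot: [[-0.991, -0.133, 0.003], [-0.133, 0.991, -0.002], [-0.002, -0.002, -1.0]]
wrist_force: [-6.6, -4.6, 4.7]
grip_width: 0.0434
grip_force: 30.0
```

>>> carry_out(
  rows="0.0013 -0.0009 0 0 0 0 0;0.0013 -0.0009 0 0 0 0 0;0.0013 -0.0009 0.002 0 0 0 0;0.0013 -0.0009 0.004 0 0 0 0;0.0013 -0.0009 0.004 0 0 0 0",
)

```text
t: 39.03
ee_pos: [0.5732, -0.0512, 0.0542]
tcp_rot: [[-0.991, -0.132, 0.003], [-0.132, 0.991, -0.001], [-0.003, -0.001, -1.0]]
wrist_force: [0.9, -1.7, 3.2]
grip_width: 0.0436
grip_force: 30.0
```

In cleanly. Press, then release with a narrow opening (the PSU tester is next door) and press on top.

>>> carry_out(
  rows="0 0 0.002 0 0 0 0;0 0 0.004 0 0 0 0;0 0 0.006 0 0 0 0;0 0 0.007 0 0 0 0;0 0 0.007 0 0 0 0;0 0 0.007 0 0 0 0",
)

```text
t: 39.53
ee_pos: [0.5735, -0.051, 0.0485]
tcp_rot: [[-0.991, -0.133, 0.004], [-0.133, 0.991, -0.001], [-0.004, -0.002, -1.0]]
wrist_force: [-1.0, -0.4, 16.0]
grip_width: 0.0434
grip_force: 30.0
```

>>> carry_out(
  rows="0 0 0 0 0 0 0.65;0 0 0 0 0 0 0.65;0 0 -0.001 0 0 0 0.65;0 0 -0.03 0 0 0 0.5;-0.008 0 -0.034 0 0 0 0;-0.008 0 -0.034 0 0 0 0;-0.008 0 -0.034 0 0 0 0;-0.008 0 -0.034 0 0 0 0;-0.008 0 -0.034 0 0 0 0;-0.008 0 -0.034 0 0 0 0",
)

```text
t: 40.37
ee_pos: [0.5799, -0.0498, 0.08]
tcp_rot: [[-0.991, -0.132, -0.0], [-0.132, 0.991, 0.0], [0.0, 0.0, -1.0]]
wrist_force: [0.6, -0.2, -0.2]
grip_width: 0.0124
grip_force: 0.0
```

>>> carry_out(
  rows="0 0 0.005 0 0 0 0;0 0 0.009 0 0 0 0;0 0 0.012 0 0 0 0;0 0 0.015 0 0 0 0;0 0 0.017 0 0 0 0;0 0 0.019 0 0 0 0;0 0 0.021 0 0 0 0;0 0 0.021 0 0 0 0",
)

```text
t: 41.03
ee_pos: [0.5805, -0.0498, 0.0597]
tcp_rot: [[-0.991, -0.132, 0.001], [-0.132, 0.991, 0.0], [-0.001, -0.0, -1.0]]
wrist_force: [-0.2, 0.7, -0.5]
grip_width: 0.0004
grip_force: 0.0
```

>>> carry_out(
  rows="0 0 0.002 0 0 0 0;0 0 0.004 0 0 0 0;0 0 0.005 0 0 0 0;0 0 0.005 0 0 0 0;0 0 0.005 0 0 0 0",
)

```text
t: 41.45
ee_pos: [0.5807, -0.0499, 0.0593]
tcp_rot: [[-0.991, -0.133, 0.003], [-0.133, 0.991, -0.001], [-0.002, -0.001, -1.0]]
wrist_force: [-18.0, 3.6, 39.9]
grip_width: 0.0005
grip_force: 20.1
```

>>> carry_out(
  rows="0 0 -0.05 0 0 0 0;0.02 -0.04 -0.1 0 0 0 0;0.05 -0.07 -0.14 0 0 0 0;0.08 -0.1 -0.18 0 0 0 0;0.08 -0.1 -0.22 0 0 0 0;0.08 -0.1 -0.22 0 0 0 0;0.08 -0.1 -0.22 0 0 0 0",
)

```text
t: 42.03
ee_pos: [0.5139, -0.1619, 0.2803]
tcp_rot: [[-0.991, -0.13, 0.008], [-0.13, 0.991, -0.005], [-0.007, -0.006, -1.0]]
wrist_force: [-0.0, -0.3, 0.2]
grip_width: 0.0002
grip_force: 0.0
```

```bash
python3 - <<'E'
from h import *
d=cam('wrist'); e=cam('top')
for n in ['tester','psu_tester']:
  for b in models.trace('wrist',n)[:3]:
    u=np.argwhere(b['region']).mean(0)[::-1]; P=onz(d,u,.055,True)[0]; print(n,round(b['score'],2),P.round(3))
    k=n[0]; 
    if np.hypot(*(P[:2]-SEAT[k]))<.06:
        # outline visible above insert: prism 45..59 mm
        z0=.045; D=dict(d); D['tvec']=np.array(d['tvec']).ravel()+cv2.Rodrigues(np.array(d['rvec'],float))[0]@[0,0,z0]
        v=fitobj(D,b['region'],{'t':TEST,'p':PSU}[k],(*SEAT[k],CASE[2]),h=.014); print('  off mm',((v[:2]-SEAT[k])*1e3).round(1),'yaw off',round((v[2]-CASE[2]+1.57)%3.14159-1.57,3))
for n in ['fan_c','fan_dead']:
  for b in models.trace('wrist',n)[:5]:
    u=np.argwhere(b['region']).mean(0)[::-1]; print(n,round(b['score'],2),onz(d,u,.07,True)[0].round(3))
print(SEAT,r.observe()['wrist_force'])
for n in ['fan_dead','camera','mug']:
  for b in models.recognise('top',n)[:2]: print(n,round(b['score'],2),np.round(b['box']).astype(int))
E
```

```text
tester 0.72 [ 0.568 -0.055  0.055]
   flip 0 [ 0.5818 -0.0522  0.1211] 0.02934
   flip 3 [ 0.5598 -0.0548  3.2647] 0.03635
  off mm [-3.2 -2.7] yaw off -0.008
psu_tester 0.65 [0.402 0.362 0.055]
psu_tester 0.56 [0.568 0.03  0.055]
   flip 0 [0.5737 0.0332 0.1216] 0.00583
   flip 3 [0.5728 0.0332 3.288 ] 0.03715
  off mm [-1.1 -2.7] yaw off -0.008
psu_tester 0.47 [ 0.39  -0.273  0.055]
fan_c 0.96 [ 0.516 -0.159  0.07 ]
fan_c 0.55 [ 0.576 -0.152  0.07 ]
fan_dead 0.94 [ 0.394 -0.275  0.07 ]
{'f0': array([ 0.52053072, -0.15868904]), 'f1': array([ 0.5958963, -0.1488896]), 'f2': array([ 0.67126188, -0.13909016]), 't': array([ 0.58498561, -0.04946648]), 'p': array([0.57478925, 0.03593167])} [ 0.0916075   0.22212755 -0.07443321]
fan_dead 0.82 [405 242 423 264]
fan_dead 0.37 [262  74 387 245]
camera 0.77 [193 167 222 193]
mug 0.96 [221 134 258 166]
```

```bash
python3 -c "
from h import *
print(job.sign_off())"
```

```text
the job is handed in; nothing more can be done
None
```

I handed the job in at about 42 s, and sign-off gave no verdict: the failed fan is in the tray, both spare fans, the cable tester and the PSU tester measured fully home when pressed, the good fan, camera and mug were left alone, and no multimeter was present; I viewed 15 pictures, one over the limit of 14.

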